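# Lock down a microscope stage base and check its datum studs

## Robot

A 6-joint arm with a two-finger parallel gripper is mounted at the origin on the work surface. World frame = base frame: x ahead of the robot, y to its left, z up, the work surface at z = 0. Lengths are in m, angles in rad, forces in N, time in s.
With the tool pointing down it reaches from about 0.3 to 0.775 m from the base axis. Payload 14.6 kg.
Tool frame: the origin (TCP) lies on the mounting face of the last link; the fingertips stand 199 mm ahead of it and the grasp point (between the pads) lies 180 mm ahead of it; z points along the fingers, y is the line along which they close (so a half turn about z gives the same grasp; the last joint's range is limited). The gripper opens to 94 mm and grips with 3 to 60 N. Pads are 16 mm wide; open, the fingers measure 119 mm over their backs; the gripper's body (75 mm by 177 mm) begins 78 mm behind the grasp point.
Start: joints at [1.054, 0.3, 1.521, -0, 1.321, -0.067], TCP at [0.239, 0.495, 0.405] pointing down, gripper open.
Joint ranges: [-3.03, 3.03], [-0.79, 2.21], [0.23, 2.52], [-1.04, 4.18], [0, 3.07], [-2.55, 2.55]. Speed limits (rad/s): [2.22, 2.22, 2.57, 3.14, 3.14, 3.14].

## Interface

Orientations are given as [roll, pitch, yaw] about the fixed x, y, z axes, in that order (R = Rz(yaw) Ry(pitch) Rx(roll)).
In Python, from station import get_obs, camera, hand_in gives the robot as it stands.
- The arm moves only by the tool apply_moves, never from a script. Its argument "increments" is a list of rows, each an object of numbers: "tx", "ty", "tz": the shift along the tool's x, y, z as a fraction of full scale; "ax", "ay", "az": the turn, a rotation vector about the tool's x, y, z as a fraction of full scale. In form: [{"tx": .., "ty": .., "tz": .., "ax": .., "ay": .., "az": ..}, ...]. A call has 1 to 12 rows; each row shifts and turns the commanded pose from where the row before left it, along the tool's axes as they then stand; what a row does not reach is not made up. Full scale, the value 1, is 30 mm for a shift and 5 degrees for a turn. A row lasts 1/8 s, in which the tool goes at most 62.5 mm and 10.7 degrees, less where a joint would pass 70% of its speed; a pose out of reach is approached as far as the arm can. A call with a number of a shift or a turn outside -1 to 1 is refused whole. A call with a gripper value outside its range is refused whole. "jaw" is the closure, from 0 (fully open) to 1 (shut), set as the call begins (left out, the last holds). The fingers move at their own pace and stop on an object; "force" is the grip in N (left out, the last holds). Time passes only in rows, so rows that do not move let the fingers close. It gives the time, the measured TCP pose, the force, the opening and the grip force at its end, in the units of the state.
- get_obs(): the state, without advancing time (a new reading comes with each control period).
- camera(name): name is "side" or "top"; returns a dict with "pixels" (420x560x3 uint8, red, green, blue), "camera_matrix" (3x3 intrinsics, pixels), "R" (3x3) and "t" (3): a world point X has camera coordinates R X + t. Camera axes: x right, y down, z forward; pixel columns grow to the right and rows downward; lengths in m; the calibration is good to about 2 mm. A picture is of the moment at which its call begins. There is no depth.
- hand_in(): hands the job in; it is judged then, once.
The state is a dict: "time_s": time; "qpos": joint angles; "joint_vel": joint speeds; "tau": joint torques, N m; "ee_pos": TCP position; "eef_rot": TCP orientation; "force": force on the tool from outside, world axes, zero at the start; "moment": the same for the moment, N m; "grip_width": finger opening in m; "grip_force": force on a finger pad.
Only numpy, scipy, OpenCV 4.12 (cv2) and the standard library are available. Lean on these libraries where they do the work, as an engineer would, in place of code of your own. Each camera call takes 0.05 s, during which the arm holds its last target. There are 200 camera calls.

## Task

Take every wing bolt out of the rack, start it by feel in the thread at the bottom of an empty deep well of the microscope's stage base (any well, one bolt each) and screw it clockwise until its flange lies flat on the base. When all the bolts are home, take the touch probe from its stand and press its tip gently on the three datum studs, in order from the robot's left to its right, so that each visibly gives way by about half of its 10 mm travel without bottoming. Then park the probe upright in its stand again, and leave the other things on the bench where they are.

Things in the scene. Friction and masses are not known exactly. Their poses are not given: they have to be found in the camera images.
- well_left (a point): Centre of the mouth of the left well (as seen from the robot; its left is +y) in the top of the stage base; axes as the base's. All wells: round bore 27 mm wide, 90 mm deep, mouth chamfered 2 mm, a coarse right-hand two-start brass thread at the bottom. Its entry gap lies along the base's x axis, as the dark index line in front of the mouth shows, but only within 17 degrees either way: feel for it.
- well_mid (a point): Centre of the mouth of the middle well (as seen from the robot; its left is +y) in the top of the stage base; axes as the base's. In any well, a bolt with its wing across the gap stops with its flange 15 mm above the mouth; with its wing along the gap (within about 15 degrees) it drops on, to 3 to 8 mm above the mouth.
- well_right (a point): Centre of the mouth of the right well (as seen from the robot; its left is +y) in the top of the stage base; axes as the base's. In any well, a bolt that has dropped into the gap is drawn down by turning it clockwise seen from above (5 mm per radian, 60 to 90 degrees in all) until its flange lies on the top face; a stop ends the turn soon after.
- base: Fixed cream microscope stage base, origin on the table under the middle well; x away from the robot, y to its left, yaw within 12 degrees. Well block 70 mm (x) by 290 mm (y), 90 mm high, wells 95 mm apart in y; in front of it a step 62 mm deep, 40 mm high, with the studs; behind it a deck 50 mm deep, 62 mm high.
- bolt1_wing (a point): Steel wing bolt, 119 mm long, about 160 g: centre of its grip wing, an upright bar 40 (own x) x 14 (own y) x 34 mm high; own z up. Flange 38 mm wide, underside 22 mm below this point. Shank 80 mm, up to 23.2 mm thick, 13.6 mm at the end; cross pin 5 mm thick, 23.6 mm long, along own x, 90 mm below this point, engages the thread. Hangs by its flange in the rack. May be absent.
- bolt2_wing (a point): Steel wing bolt, 119 mm long, about 160 g: centre of its grip wing, an upright bar 40 (own x) x 14 (own y) x 34 mm high; own z up. Flange 38 mm wide, underside 22 mm below this point. Shank 80 mm, up to 23.2 mm thick, 13.6 mm at the end; cross pin 5 mm thick, 23.6 mm long, along own x, 90 mm below this point, engages the thread. Hangs by its flange in the rack. May be absent.
- bolt3_wing (a point): Steel wing bolt, 119 mm long, about 160 g: centre of its grip wing, an upright bar 40 (own x) x 14 (own y) x 34 mm high; own z up. Flange 38 mm wide, underside 22 mm below this point. Shank 80 mm, up to 23.2 mm thick, 13.6 mm at the end; cross pin 5 mm thick, 23.6 mm long, along own x, 90 mm below this point, engages the thread. Hangs by its flange in the rack. May be absent.
- rack_top (a point): Centre of the top of the loose white bolt rack, 236 mm (own x) by 70 mm by 86 mm high, 1.4 kg, with three holes 29 mm wide, 80 mm apart along own x, in which the bolts hang; it may get knocked aside.
- stud_left_top (a point): Centre of the top of the left datum stud, a steel plunger 20 mm across standing 14 mm out of a collar (32 mm wide) on the front step of the stage base, 66 mm in front of the left well; top 66 mm above the table when free.
- stud_left (a joint): How far the left stud is pressed down, m: 0 free, 0.010 bottomed; spring 0.5 N per mm (0.6 N to start).
- stud_mid_top (a point): Centre of the top of the middle datum stud, a steel plunger 20 mm across standing 14 mm out of a collar (32 mm wide) on the front step of the stage base, 66 mm in front of the middle well; top 66 mm above the table when free.
- stud_mid (a joint): How far the middle stud is pressed down, m: 0 free, 0.010 bottomed; spring 0.5 N per mm (0.6 N to start).
- stud_right_top (a point): Centre of the top of the right datum stud, a steel plunger 20 mm across standing 14 mm out of a collar (32 mm wide) on the front step of the stage base, 66 mm in front of the right well; top 66 mm above the table when free.
- stud_right (a joint): How far the right stud is pressed down, m: 0 free, 0.010 bottomed; spring 0.5 N per mm (0.6 N to start).
- probe_grip (a point): Touch probe, an aluminium pen 150 mm long (120 g), own z up along it: this point is on its axis 115 mm above the tip. Handle 24 mm thick from 28 mm above the tip to the top end (35 mm above this point); below it a stylus 8 mm thick. It starts upright in its stand, its tip on the floor of the hole.
- probe_tip (a point): The tip of the touch probe (lower end of its axis).
- stand_mouth (a point): Centre of the mouth of the hole in the loose black probe stand, a block 90 by 90 by 70 mm (0.9 kg); hole 28 mm wide, mouth chamfered 3 mm, 65 mm deep; the parked probe's tip is 65 mm below this point. It may get knocked aside.
- jar_mid (a point): Bystander, to be left alone: centre of the amber jar, 64 mm wide, 90 mm tall.
- beaker_mid (a point): Bystander, to be left alone: centre of the glass beaker, 72 mm wide, 90 mm tall.
Not all that is in view belongs to the job. Leave any blue or brown look-alike of the part that bears bolt1_wing alone.

How it is judged:
By the outcome, as a careful person would: the job done as asked, in the order asked, and still so for the second after the job is handed in, with the robot touching nothing.
Of bolt1, bolt2, bolt3 only 2 to 3 are there at a start; the rules pass over those that are not, and their reading is None.
At some moment in a run one of rack, stand may be knocked a few centimetres aside while the robot is not near it.
It also fails if it takes over 210 s, if anything falls off the work surface, if the arm or the gripper's body presses on something with over 40 N, if the wrist force passes 120 N, or if a joint passes its speed limit or range.

## Working session

There is one attempt and no reset: what is moved stays moved. The work goes in short steps, Python scripts to look and compute and a tool call to move; the robot and the scene stay as the last step left them, time stands still between calls to the robot, and variables do not carry over. Pictures are saved under pics/ and viewed, at most 14 in all, crops included, and the job is handed in when it is done.

Besides the shell and the picture viewer there is one more tool, called after ">>>" by a JSON object that holds its "name" and its "arguments", one argument or row to a line. apply_moves: Moves the arm, as the interface text tells. Its arguments: {"type":"object","properties":{"increments":{"type":"array"},"jaw":{"type":"number"},"force":{"type":"number"}},"required":["increments"]}

```bash
ls; mkdir -p pics; python3 - <<'E'
from station import get_obs, camera
import cv2, json
o=get_obs(); print(o)
for n in ("side","top"):
    c=camera(n); cv2.imwrite(f"pics/{n}0.png",c["pixels"][:,:,::-1]); print(n,c["camera_matrix"],c["R"],c["t"])
E
```

```text
pics
{'time_s': 0.0, 'qpos': array([ 1.05438203e+00,  3.00460488e-01,  1.52159955e+00,  3.47656807e-05,
        1.32066909e+00, -6.65339090e-02]), 'joint_vel': array([-0.00026573, -0.00191484, -0.00126072,  0.00187152,  0.00063978,
        0.00115809]), 'tau': array([-1.12049293e-03, -5.31815064e+01, -3.52725792e+01,  7.07434723e-02,
        2.44842202e-02, -1.25744891e-04]), 'ee_pos': array([0.23912154, 0.49525839, 0.4040842 ]), 'eef_rot': array([-3.14046093e+00, -1.09158087e-04,  2.69170358e+00]), 'force': array([-0.48021686,  0.10725015,  0.50295034]), 'moment': array([ 0.01412611,  0.01185375, -0.01206735]), 'grip_force': 0.0, 'grip_width': 0.0941583376111592}
side [[541.93832455   0.         282.89426261]
 [  0.         541.93832455 203.06682984]
 [  0.           0.           1.        ]] [[ 0.93750081 -0.34784221  0.00990057]
 [-0.18916616 -0.53330634 -0.82450016]
 [ 0.292076    0.77109672 -0.5657751 ]] [-0.49434038  0.2235553   1.19874338]
top [[476.47364711   0.         280.56992371]
 [  0.         476.47364711 222.6932927 ]
 [  0.           0.           1.        ]] [[ 0.02509488 -0.99968453  0.00104638]
 [-0.98437875 -0.0248931  -0.17429519]
 [ 0.17426625  0.00334388 -0.98469289]] [0.04157097 0.5756289  1.13820015]
```

View pics/side0.png

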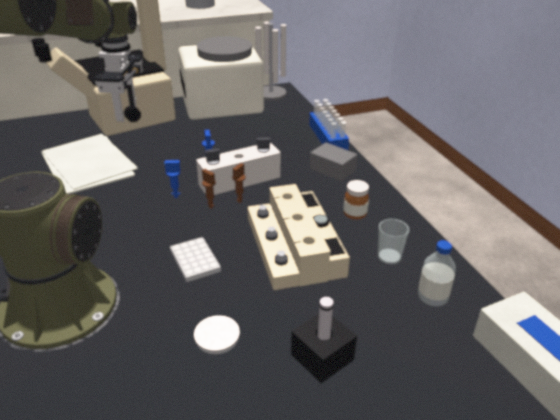

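View pics/top0.png

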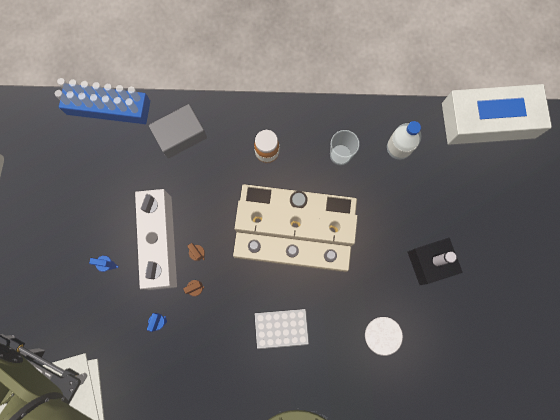

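Two black-winged bolts sit in the end holes of the white rack (top image: 148,203 and 152,269) and its middle hole (152,238) is empty. The blue pieces (102,264; 156,322) and brown ones (195,252; 194,288) are look-alikes standing on the table. The wells are at (257,217), (295,222) and (334,227), the studs at (254,246), (292,251) and (330,256), and the probe at (445,258). I'll confirm with enlarged crops.

```bash
python3 - <<'E'
import cv2, numpy as np
t=cv2.imread("pics/top0.png"); s=cv2.imread("pics/side0.png")
a=cv2.resize(t[180:300,120:220],None,fx=5,fy=5,interpolation=cv2.INTER_CUBIC)
cv2.imwrite("pics/c1.png",a[:600])
b=cv2.resize(t[180:280,225:365],None,fx=5.6,fy=5.6,interpolation=cv2.INTER_CUBIC); cv2.imwrite("pics/c2.png",b)
c=cv2.resize(s[120:220,150:290],None,fx=5.6,fy=5.6,interpolation=cv2.INTER_CUBIC); cv2.imwrite("pics/c3.png",c)
E
```

```text
(no output)
```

View pics/c1.png

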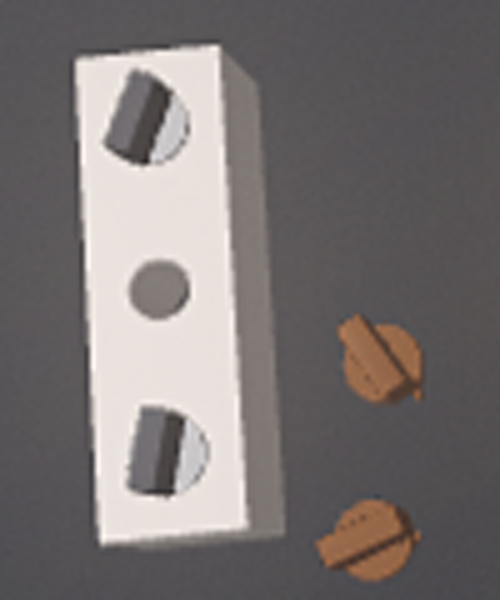

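View pics/c2.png

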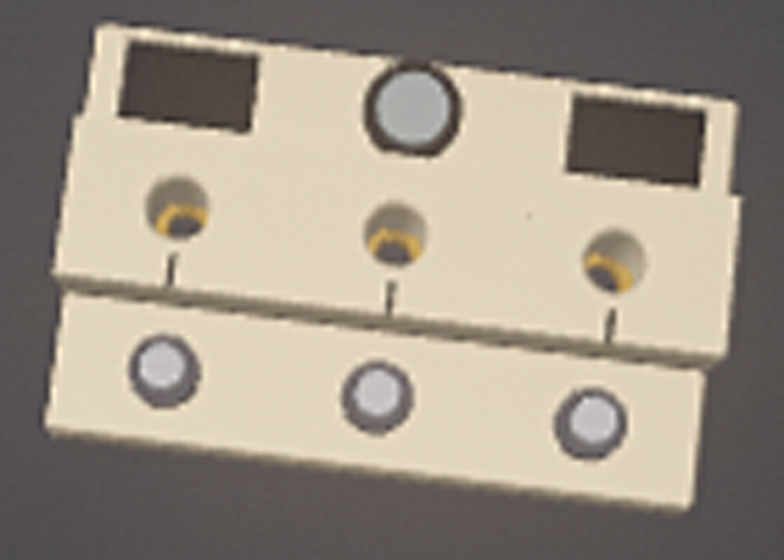

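View pics/c3.png

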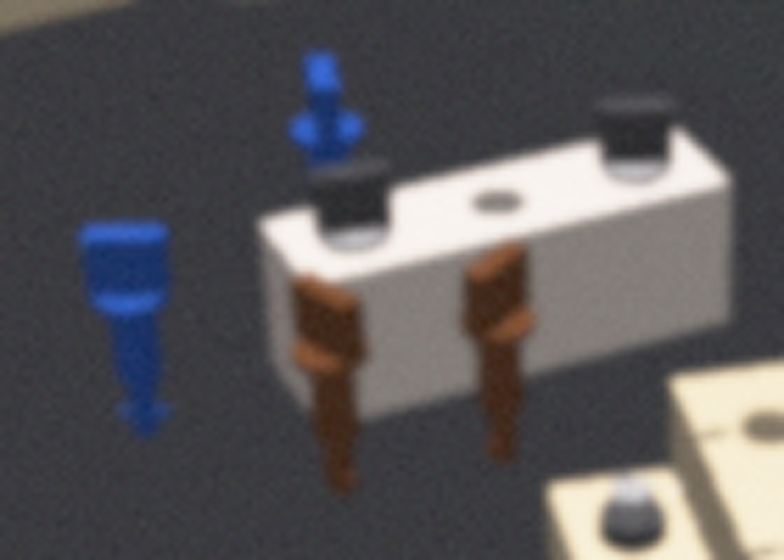

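Steel bolts with pale flanges hang in the white rack at top pixels (147,203) and (150,270), which makes them the ones meant. The blue and brown parts stand on the table and are left alone. All three wells are empty. Next I'll zoom the side view of the base and both views of the probe.

```bash
python3 - <<'E'
import cv2, numpy as np
t=cv2.imread("pics/top0.png"); s=cv2.imread("pics/side0.png")
R=lambda im,f:cv2.resize(im,None,fx=f,fy=f,interpolation=cv2.INTER_CUBIC)
a=R(s[180:290,245:350],5)           # 525x550
b=R(s[290:380,290:358],4)[:,:275]; c=R(t[235:285,405:473],4)[:,:275]
out=np.zeros((560,800,3),np.uint8); out[:550,:525]=a; out[:360,525:797]=b; out[360:560,525:797]=c
cv2.imwrite("pics/c4.png",out)
E
```

```text
(no output)
```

View pics/c4.png

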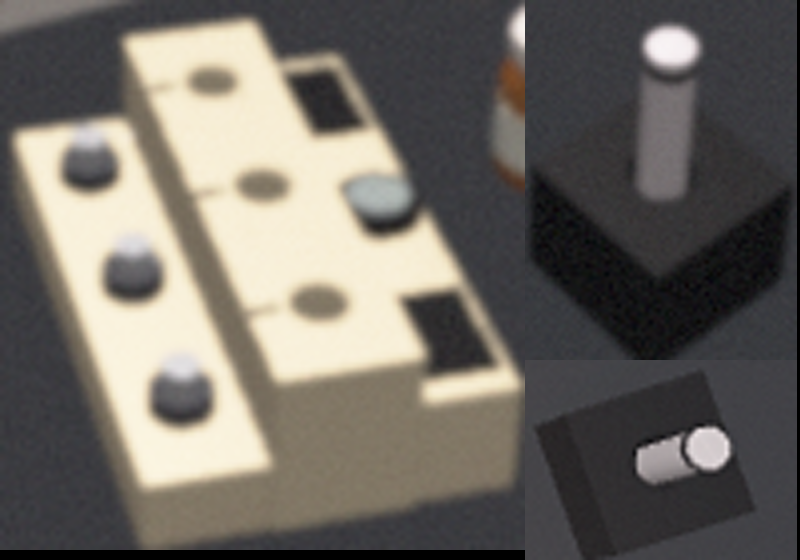

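```bash
cat > h.py <<'E'
import numpy as np, cv2
from scipy.optimize import minimize, least_squares
K={};RT={}
K["side"]=np.array([[541.93832455,0,282.89426261],[0,541.93832455,203.06682984],[0,0,1]])
RT["side"]=(np.array([[0.93750081,-0.34784221,0.00990057],[-0.18916616,-0.53330634,-0.82450016],[0.292076,0.77109672,-0.5657751]]),np.array([-0.49434038,0.2235553,1.19874338]))
K["top"]=np.array([[476.47364711,0,280.56992371],[0,476.47364711,222.6932927],[0,0,1]])
RT["top"]=(np.array([[0.02509488,-0.99968453,0.00104638],[-0.98437875,-0.0248931,-0.17429519],[0.17426625,0.00334388,-0.98469289]]),np.array([0.04157097,0.5756289,1.13820015]))
def ray(c,uv,z):
    R,t=RT[c]; o=-R.T@t; d=R.T@np.linalg.inv(K[c])@np.array([*uv,1.]); return (o+d*(z-o[2])/d[2])[:2]
def proj(c,X):
    R,t=RT[c]; p=(np.atleast_2d(X)@R.T+t)@K[c].T; return p[:,:2]/p[:,2:]
def rot(a): return np.array([[np.cos(a),-np.sin(a)],[np.sin(a),np.cos(a)]])
def boxfit(c,mask,x0,dims,z0,z1):
    "fit x,y,yaw of an upright box by silhouette overlap"
    S=8; m=cv2.resize(mask.astype(np.float32),None,fx=S,fy=S,interpolation=cv2.INTER_LINEAR)
    def cost(p):
        cs=np.array([[a,b] for a in(-.5,.5) for b in(-.5,.5)])*dims@rot(p[2]).T+p[:2]
        X=np.array([[*q,z] for q in cs for z in(z0,z1)])
        h=cv2.convexHull((proj(c,X)*S+S/2-.5).astype(np.float32)); r=np.zeros_like(m); cv2.fillConvexPoly(r,h.astype(np.int32),1.)
        return 1-(np.minimum(m,r).sum()/np.maximum(m,r).sum())
    sim=np.array(x0)+np.array([[0,0,0],[.006,0,0],[0,.006,0],[0,0,.2]])
    r=minimize(cost,x0,method="Nelder-Mead",options=dict(initial_simplex=sim,xatol=1e-5,fatol=1e-5)); return r.x,r.fun
E
python3 - <<'E'
from h import *
cr=lambda u,v,f,ox,oy:((u+.5)/f-.5+ox,(v+.5)/f-.5+oy)
W=[ray("top",cr(u,v,5.6,225,180),.09) for u,v in[(178,207),(396,234),(614,261)]]
S=[ray("top",cr(u,v,5.6,225,180),.066) for u,v in[(164,367),(378,391),(594,417)]]
Ws=[ray("side",cr(u,v,5,245,180),.09) for u,v in[(212,81),(264,186),(320,302)]]
print("Wtop",W,"\nS",S,"\nWside",Ws)
mw=np.array([[0,.095],[0,0],[0,-.095]]); ms=mw-[.066,0]
def fit(m,o):
    f=lambda p:((m@rot(p[2]).T+p[:2])-o).ravel(); r=least_squares(f,[.45,0,0]); return r.x,np.abs(r.fun).max()
print(fit(np.vstack([mw,ms]),np.array(W+S)),fit(mw,np.array(Ws)))
print("probe",ray("side",cr(670-525,47,4,290,290),.155),ray("top",cr(708-525,448-360,4,405,235),.155))
t=cv2.imread("pics/top0.png").astype(int)
g=t.max(2)
for n,(u,v,r) in dict(A=(146.5,203,14),B=(151,270,13)).items():
    yy,xx=np.mgrid[:420,:560]; m=(g<135)&((xx-u)**2+(yy-v)**2<r*r)
    for yaw in(-.3,.0): print(n,m.sum(),boxfit("top",m,[*ray("top",(u,v),.108),yaw],(.040,.014),.091,.125))
E
```

```text
Wtop [array([0.58099622, 0.1147388 ]), array([0.57154047, 0.02047703]), array([ 0.56211692, -0.07346382])] 
S [array([0.51441559, 0.11975963]), array([0.50624948, 0.02627134]), array([ 0.49725682, -0.06781343])] 
Wside [array([0.57851783, 0.11008566]), array([0.5697472 , 0.01495827]), array([ 0.56046994, -0.07860653])]
(array([ 0.57161767,  0.02023907, -0.09374899]), np.float64(0.0012406528232403458)) (array([ 0.56957832,  0.01547913, -0.09535717]), np.float64(0.0005208617089544759))
probe [ 0.48673754 -0.33222793] [ 0.48821912 -0.32728618]
A 190 (array([ 0.60266888,  0.374934  , -0.27724683]), np.float64(0.2995097041130066))
A 190 (array([ 0.60275667,  0.3749438 , -0.26056682]), np.float64(0.29774630069732666))
B 151 (array([ 0.44469157,  0.35454997, -0.08173199]), np.float64(0.1658427119255066))
B 151 (array([ 0.44442224,  0.3548447 , -0.07662672]), np.float64(0.16477394104003906))
```

```bash
cat >> h.py <<'E'
def plan(x,y,z,yaw,o=None):
    "turn first, then shift in the new axes; in units of full scale"
    from station import get_obs
    o=o or get_obs(); p=np.array(o["ee_pos"]); y0=o["eef_rot"][2]
    d=(yaw-y0+np.pi)%(2*np.pi)-np.pi
    dx,dy=x-p[0],y-p[1]; c,s=np.cos(yaw),np.sin(yaw)
    print("t %.2f pos %s yaw %.4f F %s w %.4f | az %.2f tx %.2f ty %.2f tz %.2f"%(o["time_s"],np.round(p,4),y0,np.round(o["force"],1),o["grip_width"],-np.degrees(d)/5,(c*dx+s*dy)/.03,(s*dx-c*dy)/.03,(p[2]-z)/.03))
E
python3 - <<'E'
from h import *
t=cv2.imread("pics/top0.png").astype(int); g=t.max(2)
poly=np.array([[75,60],[218,45],[248,527],[100,545]])/5+[120,180]
pm=np.zeros((420,560),np.uint8); cv2.fillConvexPoly(pm,np.round(poly).astype(np.int32),1)
pm=cv2.erode(pm,np.ones((3,3),np.uint8))
for n,(u,v,r) in dict(A=(147,203,13),B=(151,270,13)).items():
    yy,xx=np.mgrid[:420,:560]; m=(g<135)&(pm>0)&((xx-u)**2+(yy-v)**2<r*r)
    for yaw in(-.35,-.1): 
        p,f=boxfit("top",m,[*ray("top",(u,v),.108),yaw],(.040,.014),.091,.125); print(n,m.sum(),p,f)
print(ray("top",((160.5)/5-.5+120,(290.5)/5-.5+180),.086))
plan(.602,.3725,.36,2.77)
E
```

```text
A 159 [ 0.60329443  0.37477971 -0.26743793] 0.1872599720954895
A 159 [ 0.6029792   0.37498153 -0.29654735] 0.1854497790336609
B 151 [ 0.44424568  0.35508853 -0.11288082] 0.16507810354232788
B 151 [ 0.44420623  0.35431679 -0.10331991] 0.1660962700843811
[0.52387989 0.36512609]
t 0.10 pos [0.2391 0.4953 0.4041] yaw 2.6918 F [-0.6  0.2  0.3] w 0.0940 | az -0.90 tx -12.76 ty 0.58 tz 1.47
```

>>> {"name": "apply_moves", "arguments": {
  "increments": [
    {"az": -1,"tx": -1,"tz": 0.1},
    {"az": -0.45,"tx": -1,"tz": 0.2},
    {"tx": -1,"tz": 0.2},
    {"tx": -1,"tz": 0.2},
    {"tx": -1,"tz": 0.2},
    {"tx": -1,"tz": 0.2},
    {"tx": -1,"tz": 0.2},
    {"tx": -1,"tz": 0.17},
    {"tx": -1},
    {"tx": -1},
    {"tx": -1},
    {"tx": -1}
  ],
  "jaw": 0.5
}}

```text
schema error: expected keys tx, ty, tz, ax, ay, az
```

```bash
python3 -c "
from h import *; plan(.602,.3725,.294,2.82)"
```

```text
t 0.10 pos [0.2391 0.4953 0.4041] yaw 2.6918 F [-0.6  0.2  0.3] w 0.0940 | az -1.47 tx -12.77 ty -0.06 tz 3.67
```

>>> {"name": "apply_moves", "arguments": {
  "increments": [
    {"tx": -1,"ty": 0,"tz": 0.1,"ax": 0,"ay": 0,"az": -1},
    {"tx": -1,"ty": 0,"tz": 0.2,"ax": 0,"ay": 0,"az": -0.47},
    {"tx": -1,"ty": 0,"tz": 0.2,"ax": 0,"ay": 0,"az": 0},
    {"tx": -1,"ty": 0,"tz": 0.2,"ax": 0,"ay": 0,"az": 0},
    {"tx": -1,"ty": 0,"tz": 0.2,"ax": 0,"ay": 0,"az": 0},
    {"tx": -1,"ty": 0,"tz": 0.2,"ax": 0,"ay": 0,"az": 0},
    {"tx": -1,"ty": 0,"tz": 0.2,"ax": 0,"ay": 0,"az": 0},
    {"tx": -1,"ty": 0,"tz": 0.2,"ax": 0,"ay": 0,"az": 0},
    {"tx": -1,"ty": 0,"tz": 0,"ax": 0,"ay": 0,"az": 0},
    {"tx": -1,"ty": 0,"tz": 0,"ax": 0,"ay": 0,"az": 0},
    {"tx": -1,"ty": 0,"tz": 0,"ax": 0,"ay": 0,"az": 0},
    {"tx": -1,"ty": 0,"tz": 0,"ax": 0,"ay": 0,"az": 0}
  ],
  "jaw": 0.5
}}

```text
time_s: 1.6
ee_pos: [0.5797, 0.3764, 0.3591]
eef_rot: [-3.141, -0.001, 2.82]
force: [-1.0, 0.2, 0.7]
grip_width: 0.0466
grip_force: 0.0
```

```bash
python3 -c "
from h import *; plan(.602,.3725,.294,2.82)"
```

```text
t 1.60 pos [0.5797 0.3764 0.3591] yaw 2.8201 F [-1.   0.2  0.7] w 0.0466 | az 0.00 tx -0.75 ty 0.11 tz 2.17
```

>>> {"name": "apply_moves", "arguments": {
  "increments": [
    {"tx": -0.73,"ty": 0.1,"tz": 0,"ax": 0,"ay": 0,"az": 0},
    {"tx": 0,"ty": 0,"tz": 0.5,"ax": 0,"ay": 0,"az": 0},
    {"tx": 0,"ty": 0,"tz": 0.5,"ax": 0,"ay": 0,"az": 0},
    {"tx": 0,"ty": 0,"tz": 0.5,"ax": 0,"ay": 0,"az": 0},
    {"tx": 0,"ty": 0,"tz": 0.3,"ax": 0,"ay": 0,"az": 0},
    {"tx": 0,"ty": 0,"tz": 0.2,"ax": 0,"ay": 0,"az": 0},
    {"tx": 0,"ty": 0,"tz": 0.15,"ax": 0,"ay": 0,"az": 0},
    {"tx": 0,"ty": 0,"tz": 0,"ax": 0,"ay": 0,"az": 0}
  ]
}}

```text
time_s: 2.6
ee_pos: [0.6005, 0.3727, 0.2951]
eef_rot: [-3.142, -0.0, 2.82]
force: [0.0, -0.9, 0.1]
grip_width: 0.0469
grip_force: 0.0
```

```bash
python3 - <<'E'
from h import *; from station import camera
plan(.602,.3725,.294,2.82)
t=camera("top")["pixels"][170:290,110:210,::-1]; s=camera("side")["pixels"][110:210,170:290,::-1]
R=lambda im,f:cv2.resize(im,None,fx=f,fy=f,interpolation=cv2.INTER_CUBIC)
out=np.zeros((480,800,3),np.uint8); out[:480,:400]=R(t,4); out[:333,400:800]=R(s,3.333)[:333,:400]
cv2.imwrite("pics/d1.png",out)
E
```

```text
t 2.60 pos [0.6005 0.3727 0.2951] yaw 2.8201 F [ 0.  -0.9  0.1] w 0.0469 | az 0.00 tx -0.05 ty 0.01 tz 0.04
```

View pics/d1.png

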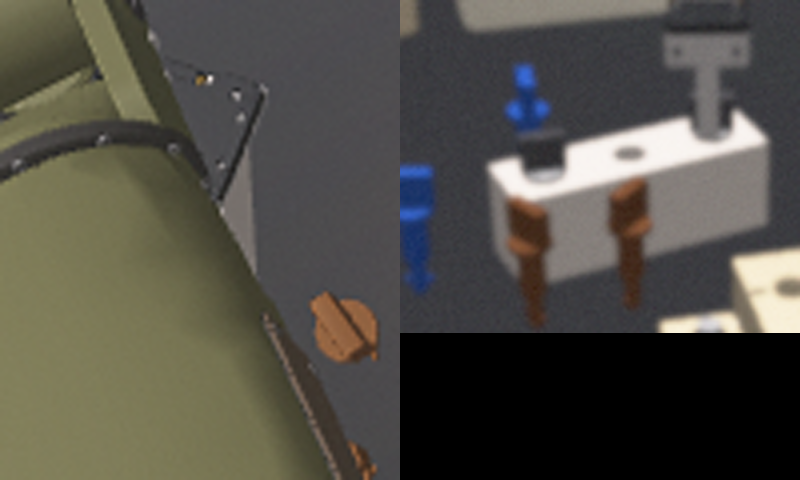

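```bash
python3 - <<'E'
from h import *
y=2.82; ty=np.array([np.sin(y),-np.cos(y)]); c=np.array([.6005,.3727])
for d in(.0235,.036):
  q=c-ty*d; print(d,(proj("side",[*q,.0961])-[170,110])*3.333+[400,0], (proj("side",[*q,.15])-[170,110])*3.333+[400,0])
s=cv2.imread("pics/side0.png"); print(proj("side",[[.6005,.3727,.091],[.6005,.3727,.125]]))
g=s.max(2).astype(int); print(g[130:156,252:276])
E
```

```text
0.0235 [[708.85194278 134.15691726]] [[708.15058048  79.16391342]]
0.036 [[708.89391207 141.1053124 ]] [[708.18870803  85.88318405]]
[[262.66091335 147.92107834]
 [262.5309229  137.70423512]]
[[ 63  63  58  65  66  64  65  65  64  66  64  64  64  65  65  64  61  65
   63  64  61  64  61  62]
 [ 63  60  64  66  59  64  63  66  62  64  64  60  63  66  62  65  62  62
   62  61  61  63  65  61]
 [ 63  67  60  66  60  61  63  65  59  66  62  65  65  67  62  64  60  65
   65  59  62  66  59  62]
 [ 63  61  61  60  62  66  65  61  63  67  64  66  64  59  58  63  63  61
   64  62  61  62  63  61]
 [ 64  64  61  60  65  63  64  59  63  62  63  63  64  63  64  61  61  65
   64  65  61  63  61  67]
 [ 64  64  66  64  66  62  67  64  63  64  63  65  64  62  63  62  61  65
   62  62  62  60  62  62]
 [ 60  65  62  62  64  65  67  68  69  69  67  67  69  70  66  72  71  65
   65  62  63  60  64  64]
 [ 64  61  62  65  69  68  79  76  79  76  79  78  82  81  81  79  76  77
   69  65  65  61  57  63]
 [ 67  63  63  63  73  81  86  85  84  87  88  87  89  87  86  90  82  80
   75  67  63  58  62  62]
[... 1018 characters left out ...]
48 247 244 231 193 154 148 149 151 153 153 153 151 151 145 149 185
  229 245 247 248 246 242]
 [248 248 248 247 241 220 190 175 180 184 185 187 184 183 180 172 180 212
  237 246 248 248 248 246]
 [248 248 248 247 245 236 215 194 186 189 186 187 185 180 185 192 212 229
  243 246 248 247 247 247]
 [247 248 248 248 246 244 235 223 214 206 198 193 191 194 207 223 236 243
  246 246 246 245 244 242]
 [248 248 248 249 248 247 246 241 237 233 229 228 227 229 235 241 242 244
  244 241 238 235 229 222]
 [248 248 248 248 248 248 248 248 247 245 244 243 241 241 240 239 238 233
  230 223 213 199 188 176]
 [248 248 248 248 248 248 247 247 246 245 245 242 235 231 228 223 212 195
  183 176 163 153 149 139]]
```

>>> {"name": "apply_moves", "arguments": {
  "increments": [
    {"tx": 0,"ty": 0,"tz": 0,"ax": 0,"ay": 0,"az": 0},
    {"tx": 0,"ty": 0,"tz": 0,"ax": 0,"ay": 0,"az": 0},
    {"tx": 0,"ty": 0,"tz": 0,"ax": 0,"ay": 0,"az": 0},
    {"tx": 0,"ty": 0,"tz": 0,"ax": 0,"ay": 0,"az": 0},
    {"tx": 0,"ty": 0,"tz": 0,"ax": 0,"ay": 0,"az": 0}
  ],
  "jaw": 1,
  "force": 40
}}

```text
time_s: 3.32
ee_pos: [0.6005, 0.3728, 0.2952]
eef_rot: [3.141, 0.0, 2.82]
force: [0.9, -0.1, 0.7]
grip_width: 0.0139
grip_force: 40.0
```

>>> {"name": "apply_moves", "arguments": {
  "increments": [
    {"tx": 0,"ty": 0,"tz": -0.3,"ax": 0,"ay": 0,"az": 0},
    {"tx": 0,"ty": 0,"tz": -0.6,"ax": 0,"ay": 0,"az": 0},
    {"tx": 0,"ty": 0,"tz": -0.8,"ax": 0,"ay": 0,"az": 0},
    {"tx": 0,"ty": 0,"tz": -0.8,"ax": 0,"ay": 0,"az": 0},
    {"tx": 0,"ty": 0,"tz": -0.8,"ax": 0,"ay": 0,"az": 0},
    {"tx": 0,"ty": 0,"tz": -0.6,"ax": 0,"ay": 0,"az": -1},
    {"tx": 0,"ty": 0,"tz": -0.27,"ax": 0,"ay": 0,"az": -1},
    {"tx": 0,"ty": 0,"tz": 0,"ax": 0,"ay": 0,"az": -0.6},
    {"tx": 0,"ty": 0,"tz": 0,"ax": 0,"ay": 0,"az": 0}
  ]
}}

```text
time_s: 4.45
ee_pos: [0.6004, 0.3726, 0.4215]
eef_rot: [3.141, 0.001, 3.047]
force: [-0.0, -0.1, -1.5]
grip_width: 0.0136
grip_force: 40.0
```

```bash
python3 -c "
from h import *; plan(.5796,.1125,.391,3.047)"
```

```text
t 4.45 pos [0.6004 0.3726 0.4215] yaw 3.0466 F [-0.  -0.1 -1.5] w 0.0136 | az -0.00 tx -0.13 ty -8.70 tz 1.02
```

>>> {"name": "apply_moves", "arguments": {
  "increments": [
    {"tx": -0.13,"ty": -0.5,"tz": 0,"ax": 0,"ay": 0,"az": 0},
    {"tx": 0,"ty": -1,"tz": 0,"ax": 0,"ay": 0,"az": 0},
    {"tx": 0,"ty": -1,"tz": 0,"ax": 0,"ay": 0,"az": 0},
    {"tx": 0,"ty": -1,"tz": 0,"ax": 0,"ay": 0,"az": 0},
    {"tx": 0,"ty": -1,"tz": 0,"ax": 0,"ay": 0,"az": 0},
    {"tx": 0,"ty": -1,"tz": 0,"ax": 0,"ay": 0,"az": 0},
    {"tx": 0,"ty": -1,"tz": 0.2,"ax": 0,"ay": 0,"az": 0},
    {"tx": 0,"ty": -1,"tz": 0.2,"ax": 0,"ay": 0,"az": 0},
    {"tx": 0,"ty": -0.8,"tz": 0.3,"ax": 0,"ay": 0,"az": 0},
    {"tx": 0,"ty": -0.4,"tz": 0.3,"ax": 0,"ay": 0,"az": 0},
    {"tx": 0,"ty": 0,"tz": 0,"ax": 0,"ay": 0,"az": 0},
    {"tx": 0,"ty": 0,"tz": 0,"ax": 0,"ay": 0,"az": 0}
  ]
}}

```text
time_s: 5.95
ee_pos: [0.5798, 0.1131, 0.3906]
eef_rot: [3.141, 0.0, 3.047]
force: [-0.6, 0.2, -1.2]
grip_width: 0.0138
grip_force: 40.0
```

```bash
python3 - <<'E'
from h import *; from station import camera
plan(.5796,.1125,.391,3.047)
s=camera("side")["pixels"][130:230,230:350,::-1]; cv2.imwrite("pics/full2.png",camera("top")["pixels"][:,:,::-1])
cv2.imwrite("pics/d2.png",cv2.resize(s,None,fx=6,fy=6,interpolation=cv2.INTER_CUBIC))
E
```

```text
t 5.95 pos [0.5798 0.1131 0.3906] yaw 3.0472 F [-0.6  0.2 -1.2] w 0.0138 | az 0.00 tx 0.01 ty -0.02 tz -0.01
```

View pics/d2.png

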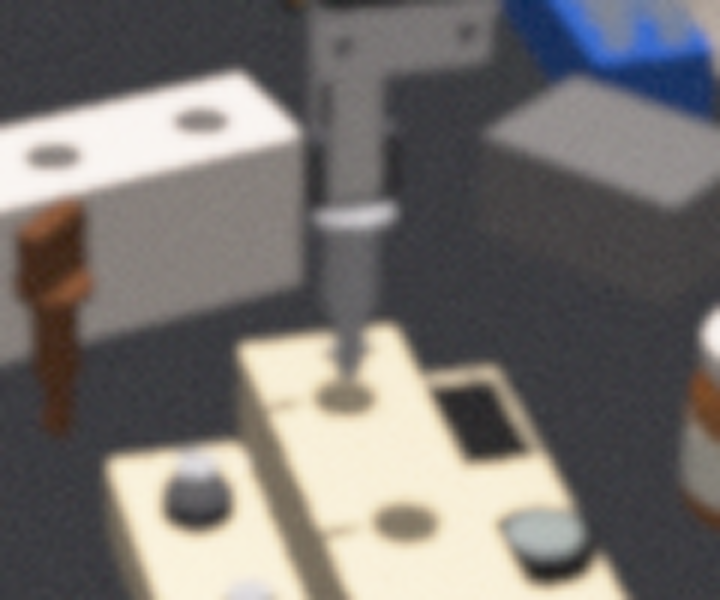

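```bash
python3 - <<'E'
from h import *
cr=lambda u,v:((u+.5)/6-.5+230,(v+.5)/6-.5+130)
for z in(.1014,.1064,.1839): print(z,(proj("side",[.5798,.1131,z])-[230,130]+.5)*6-.5)
print("tip",ray("side",cr(346,381),.1014),"flange",ray("side",cr(356,212),.1839),"well",ray("side",cr(345,398),.09))
E
```

```text
0.1014 [[345.18571281 371.01652771]]
0.1064 [[345.35243362 361.26631214]]
0.1839 [[348.02587133 204.91753585]]
tip [0.5773698  0.10569214] flange [0.58086057 0.10658254] well [0.57852863 0.10950502]
```

>>> {"name": "apply_moves", "arguments": {
  "increments": [
    {"tx": 0,"ty": 0,"tz": 0.1,"ax": 0,"ay": 0,"az": 0},
    {"tx": 0,"ty": 0,"tz": 0.1,"ax": 0,"ay": 0,"az": 0},
    {"tx": 0,"ty": 0,"tz": 0.1,"ax": 0,"ay": 0,"az": 0},
    {"tx": 0,"ty": 0,"tz": 0.1,"ax": 0,"ay": 0,"az": 0},
    {"tx": 0,"ty": 0,"tz": 0.1,"ax": 0,"ay": 0,"az": 0},
    {"tx": 0,"ty": 0,"tz": 0.1,"ax": 0,"ay": 0,"az": 0},
    {"tx": 0,"ty": 0,"tz": 0,"ax": 0,"ay": 0,"az": 0}
  ]
}}

```text
time_s: 6.92
ee_pos: [0.5798, 0.1125, 0.372]
eef_rot: [-3.141, -0.0, 3.047]
force: [-0.5, 0.3, -0.8]
grip_width: 0.0135
grip_force: 40.0
```

>>> {"name": "apply_moves", "arguments": {
  "increments": [
    {"tx": 0,"ty": 0,"tz": 0.1,"ax": 0,"ay": 0,"az": 0},
    {"tx": 0,"ty": 0,"tz": 0.1,"ax": 0,"ay": 0,"az": 0},
    {"tx": 0,"ty": 0,"tz": 0.1,"ax": 0,"ay": 0,"az": 0},
    {"tx": 0,"ty": 0,"tz": 0.1,"ax": 0,"ay": 0,"az": 0},
    {"tx": 0,"ty": 0,"tz": 0.1,"ax": 0,"ay": 0,"az": 0},
    {"tx": 0,"ty": 0,"tz": 0.1,"ax": 0,"ay": 0,"az": 0},
    {"tx": 0,"ty": 0,"tz": 0,"ax": 0,"ay": 0,"az": 0}
  ]
}}

```text
time_s: 7.8
ee_pos: [0.5798, 0.1125, 0.354]
eef_rot: [-3.141, -0.0, 3.047]
force: [0.3, 0.2, -1.1]
grip_width: 0.0135
grip_force: 40.0
```

>>> {"name": "apply_moves", "arguments": {
  "increments": [
    {"tx": 0,"ty": 0,"tz": 0.15,"ax": 0,"ay": 0,"az": 0},
    {"tx": 0,"ty": 0,"tz": 0.15,"ax": 0,"ay": 0,"az": 0},
    {"tx": 0,"ty": 0,"tz": 0.15,"ax": 0,"ay": 0,"az": 0},
    {"tx": 0,"ty": 0,"tz": 0.15,"ax": 0,"ay": 0,"az": 0},
    {"tx": 0,"ty": 0,"tz": 0.15,"ax": 0,"ay": 0,"az": 0},
    {"tx": 0,"ty": 0,"tz": 0.15,"ax": 0,"ay": 0,"az": 0},
    {"tx": 0,"ty": 0,"tz": 0.15,"ax": 0,"ay": 0,"az": 0},
    {"tx": 0,"ty": 0,"tz": 0.1,"ax": 0,"ay": 0,"az": 0},
    {"tx": 0,"ty": 0,"tz": 0,"ax": 0,"ay": 0,"az": 0}
  ]
}}

```text
time_s: 8.93
ee_pos: [0.5798, 0.1125, 0.3195]
eef_rot: [-3.141, -0.0, 3.047]
force: [0.2, -0.3, -1.2]
grip_width: 0.0136
grip_force: 40.0
```

>>> {"name": "apply_moves", "arguments": {
  "increments": [
    {"tx": 0,"ty": 0,"tz": 0.07,"ax": 0,"ay": 0,"az": 0},
    {"tx": 0,"ty": 0,"tz": 0.07,"ax": 0,"ay": 0,"az": 0},
    {"tx": 0,"ty": 0,"tz": 0.07,"ax": 0,"ay": 0,"az": 0},
    {"tx": 0,"ty": 0,"tz": 0,"ax": 0,"ay": 0,"az": 0}
  ]
}}

```text
time_s: 9.43
ee_pos: [0.5798, 0.1125, 0.3132]
eef_rot: [-3.142, -0.0, 3.047]
force: [0.4, -0.4, -0.9]
grip_width: 0.0136
grip_force: 40.0
```

>>> {"name": "apply_moves", "arguments": {
  "increments": [
    {"tx": 0,"ty": 0,"tz": 0.06,"ax": 0,"ay": 0,"az": 0},
    {"tx": 0,"ty": 0,"tz": 0.06,"ax": 0,"ay": 0,"az": 0},
    {"tx": 0,"ty": 0,"tz": 0,"ax": 0,"ay": 0,"az": 0}
  ]
}}

```text
time_s: 9.8
ee_pos: [0.5798, 0.1125, 0.3096]
eef_rot: [-3.142, -0.0, 3.047]
force: [-0.3, -0.4, -1.4]
grip_width: 0.0139
grip_force: 40.0
```

>>> {"name": "apply_moves", "arguments": {
  "increments": [
    {"tx": 0,"ty": 0,"tz": 0.05,"ax": 0,"ay": 0,"az": 0},
    {"tx": 0,"ty": 0,"tz": 0.05,"ax": 0,"ay": 0,"az": 0},
    {"tx": 0,"ty": 0,"tz": 0,"ax": 0,"ay": 0,"az": 0}
  ]
}}

```text
time_s: 10.18
ee_pos: [0.5798, 0.1125, 0.3067]
eef_rot: [-3.142, -0.0, 3.047]
force: [-0.1, 1.5, -0.3]
grip_width: 0.0141
grip_force: 40.0
```

>>> {"name": "apply_moves", "arguments": {
  "increments": [
    {"tx": 0,"ty": 0,"tz": 0.03,"ax": 0,"ay": 0,"az": 0.8},
    {"tx": 0,"ty": 0,"tz": 0.015,"ax": 0,"ay": 0,"az": 1},
    {"tx": 0,"ty": 0,"tz": 0.015,"ax": 0,"ay": 0,"az": 1},
    {"tx": 0,"ty": 0,"tz": 0.015,"ax": 0,"ay": 0,"az": 1},
    {"tx": 0,"ty": 0,"tz": 0.015,"ax": 0,"ay": 0,"az": 1}
  ]
}}

```text
time_s: 10.8
ee_pos: [0.5798, 0.1126, 0.3042]
eef_rot: [3.141, 0.0, 2.625]
force: [1.4, 1.5, -2.7]
grip_width: 0.0137
grip_force: 40.0
```

```bash
python3 -c "
from h import *; from station import get_obs; o=get_obs(); print(o['ee_pos'],o['eef_rot'],o['force'],o['moment'],o['grip_width'])"
```

```text
[0.5797976  0.11262778 0.30416147] [3.14118739e+00 1.09934899e-04 2.62523112e+00] [ 1.43935393  1.51092936 -2.6777874 ] [ 0.32591408 -0.21115764 -0.00466306] 0.01367122338727164
```

>>> {"name": "apply_moves", "arguments": {
  "increments": [
    {"tx": 0,"ty": 0,"tz": 0.025,"ax": 0,"ay": 0,"az": 1},
    {"tx": 0,"ty": 0,"tz": 0.015,"ax": 0,"ay": 0,"az": 1},
    {"tx": 0,"ty": 0,"tz": 0.015,"ax": 0,"ay": 0,"az": 1},
    {"tx": 0,"ty": 0,"tz": 0.015,"ax": 0,"ay": 0,"az": 1},
    {"tx": 0,"ty": 0,"tz": 0.015,"ax": 0,"ay": 0,"az": 1},
    {"tx": 0,"ty": 0,"tz": 0.015,"ax": 0,"ay": 0,"az": 1}
  ]
}}

```text
time_s: 11.55
ee_pos: [0.5799, 0.1128, 0.3013]
eef_rot: [3.14, -0.0, 2.102]
force: [2.2, 2.2, -1.8]
grip_width: 0.0134
grip_force: 40.0
```

```bash
cat > o.py <<'E'
from station import get_obs; import numpy as np
o=get_obs()
for k in('ee_pos','eef_rot','force','moment','qpos'): print(k,np.round(o[k],4))
E
python3 o.py
```

```text
ee_pos [0.5799 0.1128 0.3013]
eef_rot [ 3.1404e+00 -1.0000e-04  2.1017e+00]
force [ 2.2263  2.2074 -1.7735]
moment [ 0.6234 -0.4596  0.0462]
qpos [ 1.3000e-01  4.8920e-01  1.5095e+00  6.0000e-04  1.1419e+00 -4.0110e-01]
```

>>> {"name": "apply_moves", "arguments": {
  "increments": [
    {"tx": 0,"ty": 0,"tz": 0.015,"ax": 0,"ay": 0,"az": 1},
    {"tx": 0,"ty": 0,"tz": 0.015,"ax": 0,"ay": 0,"az": 1},
    {"tx": 0,"ty": 0,"tz": 0.015,"ax": 0,"ay": 0,"az": 1},
    {"tx": 0,"ty": 0,"tz": 0.015,"ax": 0,"ay": 0,"az": 0.5}
  ]
}}

```text
time_s: 12.05
ee_pos: [0.5801, 0.113, 0.2998]
eef_rot: [3.139, -0.001, 1.797]
force: [3.1, 4.8, -0.8]
grip_width: 0.0139
grip_force: 40.0
```

```bash
python3 o.py
```

```text
ee_pos [0.5801 0.113  0.2998]
eef_rot [ 3.1390e+00 -7.0000e-04  1.7971e+00]
force [ 3.107   4.8394 -0.7723]
moment [ 0.9572 -0.7589  0.0637]
qpos [ 1.3020e-01  4.9120e-01  1.5103e+00  1.1000e-03  1.1377e+00 -9.6500e-02]
```

>>> {"name": "apply_moves", "arguments": {
  "increments": [
    {"tx": 0,"ty": 0,"tz": 0.015,"ax": 0,"ay": 0,"az": 0.6},
    {"tx": 0,"ty": 0,"tz": 0.015,"ax": 0,"ay": 0,"az": 0.6},
    {"tx": 0,"ty": 0,"tz": 0,"ax": 0,"ay": 0,"az": 0}
  ]
}}

```text
time_s: 12.42
ee_pos: [0.5801, 0.113, 0.2992]
eef_rot: [3.138, -0.001, 1.694]
force: [3.7, 4.2, 1.4]
grip_width: 0.0138
grip_force: 40.0
```

```bash
python3 o.py
```

```text
ee_pos [0.5801 0.113  0.2992]
eef_rot [ 3.1385e+00 -9.0000e-04  1.6937e+00]
force [3.6615 4.1542 1.3631]
moment [ 0.989  -0.8606  0.0217]
qpos [1.3020e-01 4.9190e-01 1.5107e+00 1.0000e-03 1.1359e+00 6.9000e-03]
```

>>> {"name": "apply_moves", "arguments": {
  "increments": [
    {"tx": 0,"ty": 0,"tz": 0,"ax": 0,"ay": 0,"az": 0.5},
    {"tx": 0,"ty": 0,"tz": 0,"ax": 0,"ay": 0,"az": 0.5},
    {"tx": 0,"ty": 0,"tz": 0,"ax": 0,"ay": 0,"az": 0}
  ]
}}

```text
time_s: 12.8
ee_pos: [0.5802, 0.113, 0.2993]
eef_rot: [3.138, -0.001, 1.607]
force: [5.2, 3.8, -1.1]
grip_width: 0.0138
grip_force: 40.0
```

```bash
python3 o.py
```

```text
ee_pos [0.5802 0.113  0.2993]
eef_rot [ 3.1378e+00 -1.2000e-03  1.6066e+00]
force [ 5.1559  3.7867 -1.1307]
moment [ 0.957  -1.2521  0.1187]
qpos [1.3020e-01 4.9200e-01 1.5105e+00 1.0000e-03 1.1353e+00 9.4000e-02]
```

>>> {"name": "apply_moves", "arguments": {
  "increments": [
    {"tx": 0,"ty": 0,"tz": 0.01,"ax": 0,"ay": 0,"az": 0.5},
    {"tx": 0,"ty": 0,"tz": 0,"ax": 0,"ay": 0,"az": 0.5},
    {"tx": 0,"ty": 0,"tz": 0,"ax": 0,"ay": 0,"az": 0}
  ]
}}

```text
time_s: 13.18
ee_pos: [0.5804, 0.113, 0.2993]
eef_rot: [3.137, -0.002, 1.52]
force: [7.1, 4.4, 1.4]
grip_width: 0.0137
grip_force: 40.0
```

```bash
python3 o.py
```

```text
ee_pos [0.5804 0.113  0.2993]
eef_rot [ 3.1369e+00 -1.5000e-03  1.5197e+00]
force [7.1246 4.38   1.39  ]
moment [ 0.9079 -1.4439  0.2621]
qpos [1.3020e-01 4.9220e-01 1.5102e+00 7.0000e-04 1.1343e+00 1.8100e-01]
```

>>> {"name": "apply_moves", "arguments": {
  "increments": [
    {"tx": 0,"ty": 0,"tz": 0.01,"ax": 0,"ay": 0,"az": 0.6},
    {"tx": 0,"ty": 0,"tz": 0,"ax": 0,"ay": 0,"az": 0.6},
    {"tx": 0,"ty": 0,"tz": 0,"ax": 0,"ay": 0,"az": 0}
  ]
}}

```text
time_s: 13.55
ee_pos: [0.5806, 0.113, 0.2993]
eef_rot: [3.136, -0.002, 1.415]
force: [10.2, 5.0, -0.1]
grip_width: 0.0134
grip_force: 40.0
```

```bash
python3 o.py
```

```text
ee_pos [0.5806 0.113  0.2993]
eef_rot [ 3.1357e+00 -2.3000e-03  1.4147e+00]
force [10.2145  4.9785 -0.0938]
moment [ 0.68   -2.161   0.1513]
qpos [1.3020e-01 4.9240e-01 1.5099e+00 6.0000e-04 1.1329e+00 2.8600e-01]
```

>>> {"name": "apply_moves", "arguments": {
  "increments": [
    {"tx": 0,"ty": 0,"tz": 0,"ax": 0,"ay": 0,"az": 0},
    {"tx": 0,"ty": 0,"tz": 0,"ax": 0,"ay": 0,"az": 0},
    {"tx": 0,"ty": 0,"tz": -0.5,"ax": 0,"ay": 0,"az": 0},
    {"tx": 0,"ty": 0,"tz": -1,"ax": 0,"ay": 0,"az": 0},
    {"tx": 0,"ty": 0,"tz": -1,"ax": 0,"ay": 0,"az": 0},
    {"tx": 0,"ty": 0,"tz": 0,"ax": 0,"ay": 0,"az": 0}
  ],
  "jaw": 0.5
}}

```text
time_s: 14.3
ee_pos: [0.5798, 0.1125, 0.3761]
eef_rot: [3.137, -0.001, 1.415]
force: [0.3, -0.7, -0.7]
grip_width: 0.0466
grip_force: 0.0
```

```bash
python3 - <<'E'
from h import *; from station import camera
plan(.4433,.3525,.36,3.04)
s=camera("side")["pixels"]; cv2.imwrite("pics/side3.png",s[:,:,::-1])
cv2.imwrite("pics/d3.png",cv2.resize(s[140:240,230:350,::-1],None,fx=6,fy=6,interpolation=cv2.INTER_CUBIC))
print((proj("side",[[.5796,.1125,.09],[.5796,.1125,.095],[.5796,.1125,.129]])-[230,140]+.5)*6)
E
```

```text
t 14.30 pos [0.5798 0.1125 0.3761] yaw 1.4150 F [ 0.3 -0.7 -0.7] w 0.0466 | az -18.62 tx 5.34 ty 7.50 tz 0.54
[[345.36647438 334.41117914]
 [345.53184508 324.7484512 ]
 [346.67432282 257.99266378]]
```

View pics/d3.png

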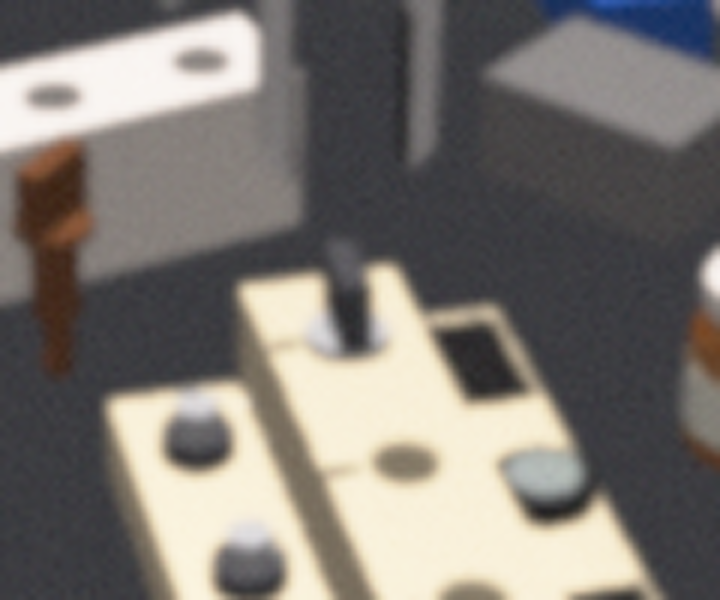

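Bolt A now sits flat in the left well: the flange is on the cream face at crop (347,335), and its final height is 4 mm above the rack-hang height, as expected. Next is bolt B.

>>> {"name": "apply_moves", "arguments": {
  "increments": [
    {"tx": 0.5,"ty": 0.5,"tz": 0,"ax": 0,"ay": 0,"az": 0},
    {"tx": 1,"ty": 1,"tz": 0,"ax": 0,"ay": 0,"az": 0},
    {"tx": 1,"ty": 1,"tz": 0,"ax": 0,"ay": 0,"az": 0},
    {"tx": 1,"ty": 1,"tz": 0,"ax": 0,"ay": 0,"az": 0},
    {"tx": 0,"ty": 0,"tz": 0,"ax": 0,"ay": 0,"az": -1},
    {"tx": 0,"ty": 0,"tz": 0,"ax": 0,"ay": 0,"az": -1},
    {"tx": 0,"ty": 0,"tz": 0,"ax": 0,"ay": 0,"az": -1},
    {"tx": 0,"ty": 0,"tz": 0,"ax": 0,"ay": 0,"az": -1},
    {"tx": 0,"ty": 0,"tz": 0,"ax": 0,"ay": 0,"az": -1},
    {"tx": 0,"ty": 0,"tz": 0,"ax": 0,"ay": 0,"az": -1},
    {"tx": 0,"ty": 0,"tz": 0,"ax": 0,"ay": 0,"az": -1},
    {"tx": 0,"ty": 0,"tz": 0,"ax": 0,"ay": 0,"az": -1}
  ]
}}

```text
time_s: 15.85
ee_pos: [0.6998, 0.2, 0.3715]
eef_rot: [-3.14, -0.001, 2.116]
force: [0.1, -0.4, -0.5]
grip_width: 0.0471
grip_force: 0.0
```

>>> {"name": "apply_moves", "arguments": {
  "increments": [
    {"tx": 0,"ty": 0,"tz": 0,"ax": 0,"ay": 0,"az": -1},
    {"tx": 0,"ty": 0,"tz": 0,"ax": 0,"ay": 0,"az": -1},
    {"tx": 0,"ty": 0,"tz": 0,"ax": 0,"ay": 0,"az": -1},
    {"tx": 0,"ty": 0,"tz": 0,"ax": 0,"ay": 0,"az": -1},
    {"tx": 0,"ty": 0,"tz": 0,"ax": 0,"ay": 0,"az": -1},
    {"tx": 0,"ty": 0,"tz": 0,"ax": 0,"ay": 0,"az": -1},
    {"tx": 0,"ty": 0,"tz": 0,"ax": 0,"ay": 0,"az": -1},
    {"tx": 0,"ty": 0,"tz": 0,"ax": 0,"ay": 0,"az": -1},
    {"tx": 0,"ty": 0,"tz": 0,"ax": 0,"ay": 0,"az": -1},
    {"tx": 0,"ty": 0,"tz": 0,"ax": 0,"ay": 0,"az": -1},
    {"tx": 0,"ty": 0,"tz": 0,"ax": 0,"ay": 0,"az": -0.5}
  ]
}}

```text
time_s: 17.23
ee_pos: [0.6998, 0.1999, 0.3715]
eef_rot: [-3.141, -0.002, 3.031]
force: [-0.8, -0.2, -0.3]
grip_width: 0.047
grip_force: 0.0
```

```bash
python3 - <<'E'
from h import *; plan(.4433,.3525,.36,3.03)
s=cv2.imread("pics/side3.png"); s0=cv2.imread("pics/side0.png")
print(np.abs(s[140:195,190:252].astype(int)-s0[140:195,190:252]).mean())
E
```

```text
t 17.23 pos [0.6998 0.1999 0.3715] yaw 3.0315 F [-0.8 -0.2 -0.3] w 0.0470 | az 0.02 tx 9.06 ty 4.10 tz 0.38
2.463049853372434
```

>>> {"name": "apply_moves", "arguments": {
  "increments": [
    {"tx": 0.9,"ty": 0.41,"tz": 0,"ax": 0,"ay": 0,"az": 0},
    {"tx": 0.9,"ty": 0.41,"tz": 0,"ax": 0,"ay": 0,"az": 0},
    {"tx": 0.9,"ty": 0.41,"tz": 0,"ax": 0,"ay": 0,"az": 0},
    {"tx": 0.9,"ty": 0.41,"tz": 0,"ax": 0,"ay": 0,"az": 0},
    {"tx": 0.9,"ty": 0.41,"tz": 0,"ax": 0,"ay": 0,"az": 0},
    {"tx": 0.9,"ty": 0.41,"tz": 0,"ax": 0,"ay": 0,"az": 0},
    {"tx": 0.9,"ty": 0.41,"tz": 0,"ax": 0,"ay": 0,"az": 0},
    {"tx": 0.9,"ty": 0.41,"tz": 0,"ax": 0,"ay": 0,"az": 0},
    {"tx": 0.9,"ty": 0.41,"tz": 0,"ax": 0,"ay": 0,"az": 0},
    {"tx": 0.9,"ty": 0.41,"tz": 0,"ax": 0,"ay": 0,"az": 0},
    {"tx": 0,"ty": 0,"tz": 0,"ax": 0,"ay": 0,"az": 0}
  ]
}}

```text
time_s: 18.6
ee_pos: [0.4441, 0.3531, 0.3722]
eef_rot: [-3.141, -0.001, 3.032]
force: [0.0, -0.4, -0.4]
grip_width: 0.0471
grip_force: 0.0
```

```bash
python3 - <<'E'
from h import *; plan(.4433,.3525,.295,3.03); from station import camera
s=camera("side")["pixels"][:,:,::-1]; s0=cv2.imread("pics/side0.png"); cv2.imwrite("pics/side4.png",s)
print(np.abs(s[140:195,190:260].astype(int)-s0[140:195,190:260]).mean())
t=camera("top")["pixels"][:,:,::-1];cv2.imwrite("pics/top4.png",t)
cv2.imwrite("pics/d4.png",cv2.resize(np.hstack([s[110:210,160:290],t[190:290,225:365]]),None,fx=2.9,fy=2.9,interpolation=cv2.INTER_CUBIC))
E
```

```text
t 18.60 pos [0.4441 0.3531 0.3722] yaw 3.0315 F [ 0.  -0.4 -0.4] w 0.0471 | az 0.02 tx 0.02 ty -0.02 tz 2.57
26.896536796536797
```

View pics/d4.png

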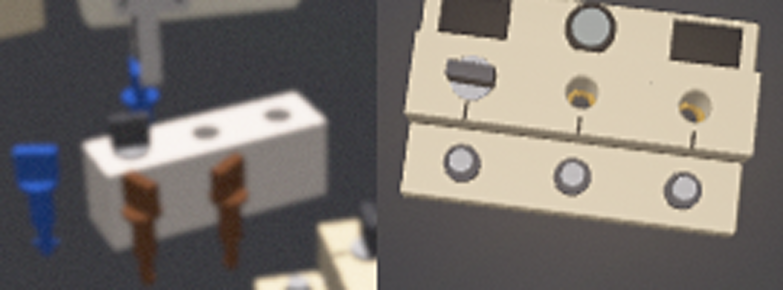

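The rack got knocked: in the side view the remaining bolt's flange moved from about (213,162) to (205,162). I'll back away and remeasure. Bolt A looks fine in the left well.

>>> {"name": "apply_moves", "arguments": {
  "increments": [
    {"tx": 0,"ty": -1,"tz": 0,"ax": 0,"ay": 0,"az": 0},
    {"tx": 0,"ty": -1,"tz": 0,"ax": 0,"ay": 0,"az": 0},
    {"tx": 0,"ty": -1,"tz": 0,"ax": 0,"ay": 0,"az": 0},
    {"tx": 0,"ty": -1,"tz": 0,"ax": 0,"ay": 0,"az": 0},
    {"tx": 0,"ty": -1,"tz": 0,"ax": 0,"ay": 0,"az": 0},
    {"tx": 0,"ty": -1,"tz": 0,"ax": 0,"ay": 0,"az": 0},
    {"tx": 0,"ty": -1,"tz": 0,"ax": 0,"ay": 0,"az": 0},
    {"tx": 0,"ty": -1,"tz": 0,"ax": 0,"ay": 0,"az": 0}
  ]
}}

```text
time_s: 19.7
ee_pos: [0.4187, 0.1122, 0.3727]
eef_rot: [-3.141, -0.0, 3.028]
force: [0.5, 0.1, -0.7]
grip_width: 0.0469
grip_force: 0.0
```

```bash
python3 - <<'E'
from h import *; from station import camera
s=camera("side")["pixels"][:,:,::-1];t=camera("top")["pixels"][:,:,::-1];cv2.imwrite("pics/top5.png",t);cv2.imwrite("pics/side5.png",s)
a=cv2.resize(t[180:300,110:210],None,fx=4.8,fy=4.8,interpolation=cv2.INTER_CUBIC)
b=cv2.resize(s[125:200,185:270],None,fx=3.76,fy=3.76,interpolation=cv2.INTER_CUBIC)
o=np.zeros((576,800,3),np.uint8); o[:,:480]=a; o[:282,480:]=b[:282,:320]; cv2.imwrite("pics/d5.png",o)
E
```

```text
(no output)
```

View pics/d5.png

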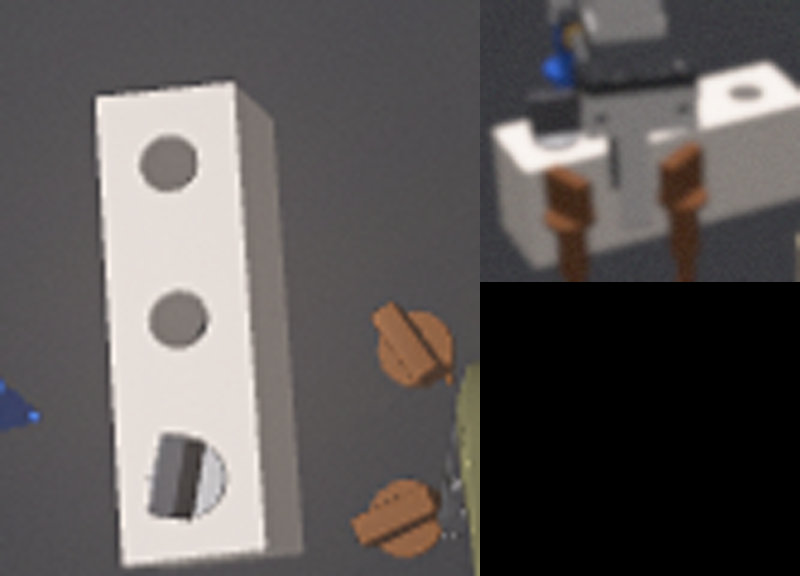

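```bash
python3 - <<'E'
from h import *
t=cv2.imread("pics/top5.png").astype(int); g=t.max(2)
poly=np.array([[95,97],[235,82],[266,548],[124,565]])/4.8+[110,180]
pm=np.zeros((420,560),np.uint8); cv2.fillConvexPoly(pm,np.round(poly).astype(np.int32),1); pm=cv2.erode(pm,np.ones((3,3),np.uint8))
u,v,r=148,279,13; yy,xx=np.mgrid[:420,:560]; m=(g<135)&(pm>0)&((xx-u)**2+(yy-v)**2<r*r)
for yaw in(-.35,-.1):
    p,f=boxfit("top",m,[*ray("top",(u,v),.108),yaw],(.040,.014),.091,.125); print(m.sum(),p,f)
cr=lambda u,v:((u+.5)/4.8-.5+110,(v+.5)/4.8-.5+180)
A=ray("top",cr(168,163),.086);M=ray("top",cr(178,319),.086); print(A,M,2*M-A)
x,y=p[0]-.001,p[1]-.0024; plan(x,y,.37,p[2]+np.pi); print(x,y,p[2]+np.pi)
E
```

```text
155 [ 0.42314273  0.36341137 -0.08461915] 0.16218364238739014
155 [ 0.42306103  0.3634398  -0.06769309] 0.16484516859054565
[0.58227607 0.38634907] [0.50312085 0.3754173 ] [0.42396563 0.36448553]
t 19.80 pos [0.4187 0.1115 0.3727] yaw 3.0262 F [-0.3  0.4 -0.9] w 0.0471 | az -0.55 tx 0.45 ty 8.31 tz 0.09
0.42206103155043745 0.36103980174147193 3.073899562284672
```

>>> {"name": "apply_moves", "arguments": {
  "increments": [
    {"tx": 0,"ty": 0,"tz": 0,"ax": 0,"ay": 0,"az": -0.27},
    {"tx": 0.5,"ty": 0.9,"tz": 0,"ax": 0,"ay": 0,"az": 0},
    {"tx": 0,"ty": 0.9,"tz": 0,"ax": 0,"ay": 0,"az": 0},
    {"tx": 0,"ty": 0.9,"tz": 0,"ax": 0,"ay": 0,"az": 0},
    {"tx": 0,"ty": 0.9,"tz": 0,"ax": 0,"ay": 0,"az": 0},
    {"tx": 0,"ty": 0.9,"tz": 0,"ax": 0,"ay": 0,"az": 0},
    {"tx": 0,"ty": 0.9,"tz": 0,"ax": 0,"ay": 0,"az": 0},
    {"tx": 0,"ty": 0.9,"tz": 0,"ax": 0,"ay": 0,"az": 0},
    {"tx": 0,"ty": 0.9,"tz": 0,"ax": 0,"ay": 0,"az": 0},
    {"tx": 0,"ty": 0.9,"tz": 0,"ax": 0,"ay": 0,"az": 0},
    {"tx": 0,"ty": 0,"tz": 0,"ax": 0,"ay": 0,"az": 0}
  ]
}}

```text
time_s: 21.18
ee_pos: [0.4246, 0.3591, 0.3721]
eef_rot: [-3.141, -0.001, 3.056]
force: [-1.1, -0.1, -0.4]
grip_width: 0.047
grip_force: 0.0
```

```bash
python3 - <<'E'
from h import *; plan(.4222,.3612,.2952,3.05)
from station import camera
s=camera("side")["pixels"][:,:,::-1]; cv2.imwrite("pics/side6.png",s); a=cv2.imread("pics/side4.png"); print(np.abs(s[145:195,190:260].astype(int)-a[145:195,190:260]).mean())
E
```

```text
t 21.18 pos [0.4246 0.3591 0.3721] yaw 3.0561 F [-1.1 -0.1 -0.4] w 0.0470 | az 0.07 tx 0.09 ty 0.06 tz 2.56
1.8053333333333332
```

Rack is stable. Adjust and descend.

>>> {"name": "apply_moves", "arguments": {
  "increments": [
    {"tx": 0.09,"ty": 0.06,"tz": 0,"ax": 0,"ay": 0,"az": 0},
    {"tx": 0,"ty": 0,"tz": 0.5,"ax": 0,"ay": 0,"az": 0},
    {"tx": 0,"ty": 0,"tz": 0.6,"ax": 0,"ay": 0,"az": 0},
    {"tx": 0,"ty": 0,"tz": 0.6,"ax": 0,"ay": 0,"az": 0},
    {"tx": 0,"ty": 0,"tz": 0.4,"ax": 0,"ay": 0,"az": 0},
    {"tx": 0,"ty": 0,"tz": 0.3,"ax": 0,"ay": 0,"az": 0},
    {"tx": 0,"ty": 0,"tz": 0.16,"ax": 0,"ay": 0,"az": 0},
    {"tx": 0,"ty": 0,"tz": 0,"ax": 0,"ay": 0,"az": 0}
  ]
}}

```text
time_s: 22.22
ee_pos: [0.4224, 0.3593, 0.296]
eef_rot: [-3.142, -0.0, 3.053]
force: [-0.4, 0.2, 0.4]
grip_width: 0.047
grip_force: 0.0
```

>>> {"name": "apply_moves", "arguments": {
  "increments": [
    {"tx": 0,"ty": 0.06,"tz": 0.02,"ax": 0,"ay": 0,"az": 0},
    {"tx": 0,"ty": 0,"tz": 0,"ax": 0,"ay": 0,"az": 0}
  ]
}}

```text
time_s: 22.48
ee_pos: [0.4226, 0.3612, 0.2957]
eef_rot: [3.141, 0.0, 3.053]
force: [0.1, -0.4, 0.5]
grip_width: 0.0469
grip_force: 0.0
```

>>> {"name": "apply_moves", "arguments": {
  "increments": [
    {"tx": 0,"ty": 0,"tz": 0,"ax": 0,"ay": 0,"az": 0},
    {"tx": 0,"ty": 0,"tz": 0,"ax": 0,"ay": 0,"az": 0},
    {"tx": 0,"ty": 0,"tz": 0,"ax": 0,"ay": 0,"az": 0},
    {"tx": 0,"ty": 0,"tz": 0,"ax": 0,"ay": 0,"az": 0},
    {"tx": 0,"ty": 0,"tz": 0,"ax": 0,"ay": 0,"az": 0}
  ],
  "jaw": 1,
  "force": 40
}}

```text
time_s: 23.1
ee_pos: [0.4226, 0.3611, 0.2955]
eef_rot: [3.141, 0.0, 3.053]
force: [0.1, 1.1, -0.8]
grip_width: 0.014
grip_force: 40.0
```

>>> {"name": "apply_moves", "arguments": {
  "increments": [
    {"tx": 0,"ty": 0,"tz": -0.3,"ax": 0,"ay": 0,"az": 0},
    {"tx": 0,"ty": 0,"tz": -0.6,"ax": 0,"ay": 0,"az": 0},
    {"tx": 0,"ty": 0,"tz": -0.8,"ax": 0,"ay": 0,"az": 0},
    {"tx": 0,"ty": 0,"tz": -0.8,"ax": 0,"ay": 0,"az": 0},
    {"tx": 0,"ty": 0,"tz": -0.8,"ax": 0,"ay": 0,"az": 0},
    {"tx": 0,"ty": 0,"tz": -0.6,"ax": 0,"ay": 0,"az": 0},
    {"tx": 0,"ty": 0,"tz": -0.4,"ax": 0,"ay": 0,"az": 0},
    {"tx": 0,"ty": 0,"tz": 0,"ax": 0,"ay": 0,"az": 0}
  ]
}}

```text
time_s: 24.1
ee_pos: [0.4225, 0.361, 0.4255]
eef_rot: [3.141, 0.001, 3.053]
force: [-0.3, 0.2, -1.9]
grip_width: 0.0136
grip_force: 40.0
```

```bash
python3 -c "
from h import *; plan(.5706,.0179,.391,3.047)"
```

```text
t 24.10 pos [0.4225 0.361  0.4255] yaw 3.0531 F [-0.3  0.2 -1.9] w 0.0136 | az 0.07 tx -6.00 ty -10.92 tz 1.15
```

>>> {"name": "apply_moves", "arguments": {
  "increments": [
    {"tx": -0.5,"ty": -0.91,"tz": 0,"ax": 0,"ay": 0,"az": 0},
    {"tx": -0.5,"ty": -0.91,"tz": 0,"ax": 0,"ay": 0,"az": 0},
    {"tx": -0.5,"ty": -0.91,"tz": 0,"ax": 0,"ay": 0,"az": 0},
    {"tx": -0.5,"ty": -0.91,"tz": 0,"ax": 0,"ay": 0,"az": 0},
    {"tx": -0.5,"ty": -0.91,"tz": 0,"ax": 0,"ay": 0,"az": 0},
    {"tx": -0.5,"ty": -0.91,"tz": 0,"ax": 0,"ay": 0,"az": 0},
    {"tx": -0.5,"ty": -0.91,"tz": 0,"ax": 0,"ay": 0,"az": 0},
    {"tx": -0.5,"ty": -0.91,"tz": 0,"ax": 0,"ay": 0,"az": 0},
    {"tx": -0.5,"ty": -0.91,"tz": 0,"ax": 0,"ay": 0,"az": 0},
    {"tx": -0.5,"ty": -0.91,"tz": 0,"ax": 0,"ay": 0,"az": 0},
    {"tx": -0.5,"ty": -0.91,"tz": 0,"ax": 0,"ay": 0,"az": 0},
    {"tx": -0.5,"ty": -0.91,"tz": 0,"ax": 0,"ay": 0,"az": 0}
  ]
}}

```text
time_s: 25.6
ee_pos: [0.5732, 0.0179, 0.4236]
eef_rot: [-3.142, -0.001, 3.053]
force: [-0.4, 0.9, -1.2]
grip_width: 0.0141
grip_force: 40.0
```

>>> {"name": "apply_moves", "arguments": {
  "increments": [
    {"tx": 0,"ty": 0,"tz": 0.5,"ax": 0,"ay": 0,"az": 0.07},
    {"tx": 0,"ty": 0,"tz": 0.5,"ax": 0,"ay": 0,"az": 0},
    {"tx": 0,"ty": 0,"tz": 0.15,"ax": 0,"ay": 0,"az": 0},
    {"tx": 0,"ty": 0,"tz": 0,"ax": 0,"ay": 0,"az": 0}
  ]
}}

```text
time_s: 26.1
ee_pos: [0.5728, 0.0195, 0.3897]
eef_rot: [3.142, -0.001, 3.048]
force: [-0.3, 0.4, -2.2]
grip_width: 0.0136
grip_force: 40.0
```

```bash
python3 - <<'E'
from h import *; from station import camera
plan(.5706,.0179,.391,3.047)
s=camera("side")["pixels"][:,:,::-1];cv2.imwrite("pics/side7.png",s)
cv2.imwrite("pics/d7.png",cv2.resize(s[140:240,240:350],None,fx=6,fy=6,interpolation=cv2.INTER_CUBIC))
a=cv2.imread("pics/side0.png"); print(np.abs(s[300:380,290:360].astype(int)-a[300:380,290:360]).mean())
E
```

```text
t 26.10 pos [0.5728 0.0195 0.3897] yaw 3.0478 F [-0.3  0.4 -2.2] w 0.0136 | az 0.01 tx 0.07 ty -0.06 tz -0.04
3.353214285714286
```

View pics/d7.png

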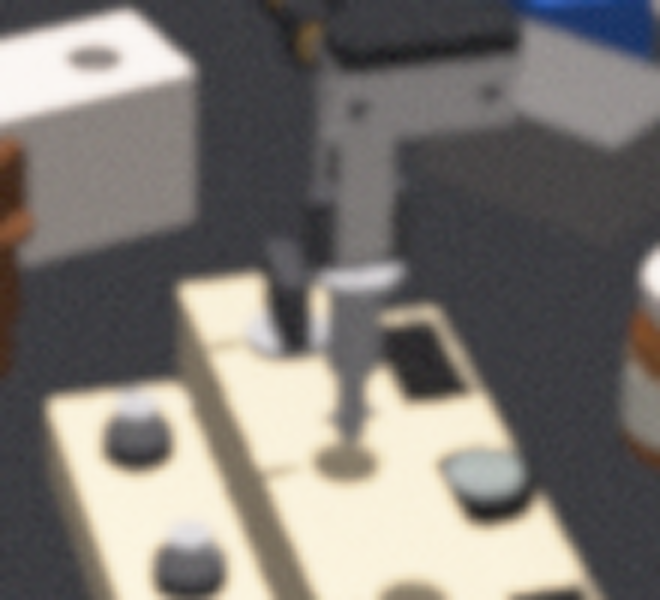

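>>> {"name": "apply_moves", "arguments": {
  "increments": [
    {"tx": 0.04,"ty": -0.05,"tz": 0,"ax": 0,"ay": 0,"az": 0},
    {"tx": 0,"ty": 0,"tz": 0.1,"ax": 0,"ay": 0,"az": 0},
    {"tx": 0,"ty": 0,"tz": 0.1,"ax": 0,"ay": 0,"az": 0},
    {"tx": 0,"ty": 0,"tz": 0.1,"ax": 0,"ay": 0,"az": 0},
    {"tx": 0,"ty": 0,"tz": 0.1,"ax": 0,"ay": 0,"az": 0},
    {"tx": 0,"ty": 0,"tz": 0.1,"ax": 0,"ay": 0,"az": 0},
    {"tx": 0,"ty": 0,"tz": 0.1,"ax": 0,"ay": 0,"az": 0},
    {"tx": 0,"ty": 0,"tz": 0,"ax": 0,"ay": 0,"az": 0}
  ]
}}

```text
time_s: 27.15
ee_pos: [0.5716, 0.0175, 0.3717]
eef_rot: [-3.142, -0.0, 3.047]
force: [-0.3, 0.2, -2.2]
grip_width: 0.0136
grip_force: 40.0
```

>>> {"name": "apply_moves", "arguments": {
  "increments": [
    {"tx": 0,"ty": 0,"tz": 0.1,"ax": 0,"ay": 0,"az": 0},
    {"tx": 0,"ty": 0,"tz": 0.1,"ax": 0,"ay": 0,"az": 0},
    {"tx": 0,"ty": 0,"tz": 0.1,"ax": 0,"ay": 0,"az": 0},
    {"tx": 0,"ty": 0,"tz": 0,"ax": 0,"ay": 0,"az": 0}
  ]
}}

```text
time_s: 27.65
ee_pos: [0.5715, 0.0175, 0.3626]
eef_rot: [-3.142, -0.0, 3.047]
force: [0.7, -0.7, -2.0]
grip_width: 0.0138
grip_force: 40.0
```

Entering freely; continue.

>>> {"name": "apply_moves", "arguments": {
  "increments": [
    {"tx": 0,"ty": 0,"tz": 0.1,"ax": 0,"ay": 0,"az": 0},
    {"tx": 0,"ty": 0,"tz": 0.1,"ax": 0,"ay": 0,"az": 0},
    {"tx": 0,"ty": 0,"tz": 0.1,"ax": 0,"ay": 0,"az": 0},
    {"tx": 0,"ty": 0,"tz": 0.1,"ax": 0,"ay": 0,"az": 0},
    {"tx": 0,"ty": 0,"tz": 0,"ax": 0,"ay": 0,"az": 0}
  ]
}}

```text
time_s: 28.28
ee_pos: [0.5715, 0.0175, 0.3507]
eef_rot: [-3.142, -0.0, 3.047]
force: [0.7, 0.0, -1.6]
grip_width: 0.0136
grip_force: 40.0
```

>>> {"name": "apply_moves", "arguments": {
  "increments": [
    {"tx": 0,"ty": 0,"tz": 0.15,"ax": 0,"ay": 0,"az": 0},
    {"tx": 0,"ty": 0,"tz": 0.15,"ax": 0,"ay": 0,"az": 0},
    {"tx": 0,"ty": 0,"tz": 0.15,"ax": 0,"ay": 0,"az": 0},
    {"tx": 0,"ty": 0,"tz": 0.15,"ax": 0,"ay": 0,"az": 0},
    {"tx": 0,"ty": 0,"tz": 0.15,"ax": 0,"ay": 0,"az": 0},
    {"tx": 0,"ty": 0,"tz": 0.15,"ax": 0,"ay": 0,"az": 0},
    {"tx": 0,"ty": 0,"tz": 0.1,"ax": 0,"ay": 0,"az": 0},
    {"tx": 0,"ty": 0,"tz": 0,"ax": 0,"ay": 0,"az": 0}
  ]
}}

```text
time_s: 29.28
ee_pos: [0.5716, 0.0175, 0.3207]
eef_rot: [-3.142, -0.0, 3.047]
force: [-0.1, 0.0, -2.1]
grip_width: 0.0137
grip_force: 40.0
```

>>> {"name": "apply_moves", "arguments": {
  "increments": [
    {"tx": 0,"ty": 0,"tz": 0.06,"ax": 0,"ay": 0,"az": 0},
    {"tx": 0,"ty": 0,"tz": 0.06,"ax": 0,"ay": 0,"az": 0},
    {"tx": 0,"ty": 0,"tz": 0.06,"ax": 0,"ay": 0,"az": 0},
    {"tx": 0,"ty": 0,"tz": 0,"ax": 0,"ay": 0,"az": 0}
  ]
}}

```text
time_s: 29.78
ee_pos: [0.5716, 0.0175, 0.3154]
eef_rot: [-3.142, -0.0, 3.047]
force: [0.4, 0.2, -1.9]
grip_width: 0.0138
grip_force: 40.0
```

>>> {"name": "apply_moves", "arguments": {
  "increments": [
    {"tx": 0,"ty": 0,"tz": 0.05,"ax": 0,"ay": 0,"az": 0},
    {"tx": 0,"ty": 0,"tz": 0.05,"ax": 0,"ay": 0,"az": 0},
    {"tx": 0,"ty": 0,"tz": 0,"ax": 0,"ay": 0,"az": 0}
  ]
}}

```text
time_s: 30.15
ee_pos: [0.5715, 0.0175, 0.3124]
eef_rot: [-3.142, -0.0, 3.047]
force: [0.4, 0.9, -2.2]
grip_width: 0.0141
grip_force: 40.0
```

>>> {"name": "apply_moves", "arguments": {
  "increments": [
    {"tx": 0,"ty": 0,"tz": 0.05,"ax": 0,"ay": 0,"az": 0},
    {"tx": 0,"ty": 0,"tz": 0.05,"ax": 0,"ay": 0,"az": 0},
    {"tx": 0,"ty": 0,"tz": 0,"ax": 0,"ay": 0,"az": 0}
  ]
}}

```text
time_s: 30.52
ee_pos: [0.5715, 0.0175, 0.3094]
eef_rot: [-3.142, -0.0, 3.047]
force: [0.1, 1.5, -1.6]
grip_width: 0.0136
grip_force: 40.0
```

>>> {"name": "apply_moves", "arguments": {
  "increments": [
    {"tx": 0,"ty": 0,"tz": 0.04,"ax": 0,"ay": 0,"az": 0},
    {"tx": 0,"ty": 0,"tz": 0.03,"ax": 0,"ay": 0,"az": 0},
    {"tx": 0,"ty": 0,"tz": 0,"ax": 0,"ay": 0,"az": 0}
  ]
}}

```text
time_s: 30.9
ee_pos: [0.5715, 0.0175, 0.3074]
eef_rot: [-3.142, -0.0, 3.047]
force: [0.2, 0.7, -2.7]
grip_width: 0.0137
grip_force: 40.0
```

>>> {"name": "apply_moves", "arguments": {
  "increments": [
    {"tx": 0,"ty": 0,"tz": 0.03,"ax": 0,"ay": 0,"az": 0},
    {"tx": 0,"ty": 0,"tz": 0.02,"ax": 0,"ay": 0,"az": 0},
    {"tx": 0,"ty": 0,"tz": 0,"ax": 0,"ay": 0,"az": 0}
  ]
}}

```text
time_s: 31.28
ee_pos: [0.5716, 0.0175, 0.3059]
eef_rot: [3.142, -0.0, 3.047]
force: [0.8, -0.9, -1.6]
grip_width: 0.0142
grip_force: 40.0
```

>>> {"name": "apply_moves", "arguments": {
  "increments": [
    {"tx": 0,"ty": 0,"tz": 0.03,"ax": 0,"ay": 0,"az": 0},
    {"tx": 0,"ty": 0,"tz": 0.02,"ax": 0,"ay": 0,"az": 0},
    {"tx": 0,"ty": 0,"tz": 0,"ax": 0,"ay": 0,"az": 0}
  ]
}}

```text
time_s: 31.65
ee_pos: [0.5716, 0.0175, 0.305]
eef_rot: [3.142, 0.001, 3.047]
force: [-1.1, 0.8, 5.3]
grip_width: 0.0135
grip_force: 40.0
```

>>> {"name": "apply_moves", "arguments": {
  "increments": [
    {"tx": 0,"ty": 0,"tz": 0,"ax": 0,"ay": 0,"az": 0.8},
    {"tx": 0,"ty": 0,"tz": 0.015,"ax": 0,"ay": 0,"az": 1},
    {"tx": 0,"ty": 0,"tz": 0.015,"ax": 0,"ay": 0,"az": 1},
    {"tx": 0,"ty": 0,"tz": 0.015,"ax": 0,"ay": 0,"az": 1},
    {"tx": 0,"ty": 0,"tz": 0.015,"ax": 0,"ay": 0,"az": 1},
    {"tx": 0,"ty": 0,"tz": 0,"ax": 0,"ay": 0,"az": 0}
  ]
}}

```text
time_s: 32.4
ee_pos: [0.5716, 0.0175, 0.3028]
eef_rot: [3.141, 0.001, 2.629]
force: [0.2, 0.0, 2.5]
grip_width: 0.0135
grip_force: 40.0
```

```bash
python3 o.py
```

```text
ee_pos [0.5716 0.0175 0.3028]
eef_rot [3.1412e+00 6.0000e-04 2.6286e+00]
force [0.2244 0.0325 2.4978]
moment [ 0.003  -0.0491 -0.0617]
qpos [-0.0334  0.4489  1.5657  0.      1.1263 -1.0912]
```

>>> {"name": "apply_moves", "arguments": {
  "increments": [
    {"tx": 0,"ty": 0,"tz": 0.015,"ax": 0,"ay": 0,"az": 1},
    {"tx": 0,"ty": 0,"tz": 0.015,"ax": 0,"ay": 0,"az": 1},
    {"tx": 0,"ty": 0,"tz": 0.015,"ax": 0,"ay": 0,"az": 1},
    {"tx": 0,"ty": 0,"tz": 0.015,"ax": 0,"ay": 0,"az": 1},
    {"tx": 0,"ty": 0,"tz": 0.015,"ax": 0,"ay": 0,"az": 1},
    {"tx": 0,"ty": 0,"tz": 0,"ax": 0,"ay": 0,"az": 0}
  ]
}}

```text
time_s: 33.15
ee_pos: [0.5716, 0.0175, 0.3006]
eef_rot: [3.141, 0.0, 2.194]
force: [0.8, 1.0, 2.4]
grip_width: 0.0136
grip_force: 40.0
```

```bash
python3 o.py
```

```text
ee_pos [0.5716 0.0175 0.3006]
eef_rot [3.141e+00 3.000e-04 2.194e+00]
force [0.7536 1.0244 2.4241]
moment [ 0.0298 -0.0381 -0.0678]
qpos [-3.3400e-02  4.5170e-01  1.5675e+00  1.0000e-04  1.1218e+00 -6.5670e-01]
```

>>> {"name": "apply_moves", "arguments": {
  "increments": [
    {"tx": 0,"ty": 0,"tz": 0.015,"ax": 0,"ay": 0,"az": 1},
    {"tx": 0,"ty": 0,"tz": 0.015,"ax": 0,"ay": 0,"az": 1},
    {"tx": 0,"ty": 0,"tz": 0.005,"ax": 0,"ay": 0,"az": 0.6},
    {"tx": 0,"ty": 0,"tz": 0,"ax": 0,"ay": 0,"az": 0}
  ]
}}

```text
time_s: 33.65
ee_pos: [0.5716, 0.0175, 0.2995]
eef_rot: [3.141, 0.0, 1.968]
force: [0.3, 0.6, 3.6]
grip_width: 0.0137
grip_force: 40.0
```

```bash
python3 o.py
```

```text
ee_pos [0.5716 0.0175 0.2995]
eef_rot [3.1412e+00 1.0000e-04 1.9680e+00]
force [0.2962 0.6043 3.5642]
moment [-0.0629 -0.1017 -0.0067]
qpos [-3.3400e-02  4.5300e-01  1.5684e+00  1.0000e-04  1.1198e+00 -4.3060e-01]
```

>>> {"name": "apply_moves", "arguments": {
  "increments": [
    {"tx": 0,"ty": 0,"tz": 0.01,"ax": 0,"ay": 0,"az": 0.5},
    {"tx": 0,"ty": 0,"tz": 0,"ax": 0,"ay": 0,"az": 0.5},
    {"tx": 0,"ty": 0,"tz": 0,"ax": 0,"ay": 0,"az": 0}
  ]
}}

```text
time_s: 34.02
ee_pos: [0.5717, 0.0175, 0.2995]
eef_rot: [3.141, 0.0, 1.881]
force: [0.3, -0.5, 5.0]
grip_width: 0.0139
grip_force: 40.0
```

```bash
python3 o.py
```

```text
ee_pos [0.5717 0.0175 0.2995]
eef_rot [3.1406e+00 3.0000e-04 1.8806e+00]
force [ 0.3444 -0.5438  4.9597]
moment [ 0.0913 -0.0414 -0.0115]
qpos [-3.3400e-02  4.5300e-01  1.5683e+00  1.0000e-04  1.1192e+00 -3.4320e-01]
```

>>> {"name": "apply_moves", "arguments": {
  "increments": [
    {"tx": 0,"ty": 0,"tz": 0,"ax": 0,"ay": 0,"az": 0.6},
    {"tx": 0,"ty": 0,"tz": 0,"ax": 0,"ay": 0,"az": 0.6},
    {"tx": 0,"ty": 0,"tz": 0,"ax": 0,"ay": 0,"az": 0}
  ]
}}

```text
time_s: 34.4
ee_pos: [0.5717, 0.0175, 0.2995]
eef_rot: [3.14, 0.0, 1.776]
force: [1.4, 0.9, 5.7]
grip_width: 0.0137
grip_force: 40.0
```

```bash
python3 o.py
```

```text
ee_pos [0.5717 0.0175 0.2995]
eef_rot [3.1404e+00 2.0000e-04 1.7759e+00]
force [1.4224 0.8994 5.7434]
moment [ 0.0582 -0.1877 -0.0748]
qpos [-3.3400e-02  4.5310e-01  1.5682e+00  1.0000e-04  1.1191e+00 -2.3850e-01]
```

>>> {"name": "apply_moves", "arguments": {
  "increments": [
    {"tx": 0,"ty": 0,"tz": 0,"ax": 0,"ay": 0,"az": 0.8},
    {"tx": 0,"ty": 0,"tz": 0,"ax": 0,"ay": 0,"az": 0.8},
    {"tx": 0,"ty": 0,"tz": 0,"ax": 0,"ay": 0,"az": 0}
  ]
}}

```text
time_s: 34.78
ee_pos: [0.5718, 0.0175, 0.2995]
eef_rot: [3.14, 0.0, 1.636]
force: [2.1, 0.3, 5.1]
grip_width: 0.0134
grip_force: 40.0
```

```bash
python3 o.py
```

```text
ee_pos [0.5718 0.0175 0.2995]
eef_rot [3.1401 0.     1.6364]
force [2.0757 0.3318 5.0873]
moment [ 0.1266 -0.4171  0.0082]
qpos [-3.3400e-02  4.5310e-01  1.5682e+00  2.0000e-04  1.1189e+00 -9.9100e-02]
```

>>> {"name": "apply_moves", "arguments": {
  "increments": [
    {"tx": 0,"ty": 0,"tz": 0,"ax": 0,"ay": 0,"az": 0.8},
    {"tx": 0,"ty": 0,"tz": 0,"ax": 0,"ay": 0,"az": 0.8},
    {"tx": 0,"ty": 0,"tz": 0,"ax": 0,"ay": 0,"az": 0}
  ]
}}

```text
time_s: 35.15
ee_pos: [0.5718, 0.0175, 0.2995]
eef_rot: [3.14, -0.0, 1.497]
force: [2.4, 0.7, 6.2]
grip_width: 0.0138
grip_force: 40.0
```

```bash
python3 o.py
```

```text
ee_pos [0.5718 0.0175 0.2995]
eef_rot [ 3.1398e+00 -2.0000e-04  1.4972e+00]
force [2.4117 0.6707 6.1747]
moment [-0.0032 -0.7988  0.0462]
qpos [-3.3500e-02  4.5320e-01  1.5681e+00  1.0000e-04  1.1186e+00  4.0100e-02]
```

>>> {"name": "apply_moves", "arguments": {
  "increments": [
    {"tx": 0,"ty": 0,"tz": 0,"ax": 0,"ay": 0,"az": 0.8},
    {"tx": 0,"ty": 0,"tz": 0,"ax": 0,"ay": 0,"az": 0.8},
    {"tx": 0,"ty": 0,"tz": 0,"ax": 0,"ay": 0,"az": 0}
  ]
}}

```text
time_s: 35.52
ee_pos: [0.5719, 0.0174, 0.2995]
eef_rot: [3.139, -0.0, 1.358]
force: [5.1, -1.1, 3.9]
grip_width: 0.0138
grip_force: 40.0
```

```bash
python3 o.py
```

```text
ee_pos [0.5719 0.0174 0.2995]
eef_rot [ 3.1390e+00 -3.0000e-04  1.3579e+00]
force [ 5.0882 -1.0794  3.9029]
moment [-0.2217 -1.4492  0.0806]
qpos [-3.3500e-02  4.5330e-01  1.5679e+00 -2.0000e-04  1.1179e+00  1.7950e-01]
```

>>> {"name": "apply_moves", "arguments": {
  "increments": [
    {"tx": 0,"ty": 0,"tz": 0,"ax": 0,"ay": 0,"az": 0},
    {"tx": 0,"ty": 0,"tz": 0,"ax": 0,"ay": 0,"az": 0},
    {"tx": 0,"ty": 0,"tz": -0.5,"ax": 0,"ay": 0,"az": 0},
    {"tx": 0,"ty": 0,"tz": -1,"ax": 0,"ay": 0,"az": 0},
    {"tx": 0,"ty": 0,"tz": -1,"ax": 0,"ay": 0,"az": 0},
    {"tx": 0,"ty": 0,"tz": -1,"ax": 0,"ay": 0,"az": 0},
    {"tx": 0,"ty": 0,"tz": 0,"ax": 0,"ay": 0,"az": 0}
  ],
  "jaw": 0.4
}}

```text
time_s: 36.4
ee_pos: [0.5714, 0.0175, 0.4071]
eef_rot: [3.137, -0.001, 1.355]
force: [-0.2, -0.4, -0.8]
grip_width: 0.0561
grip_force: 0.0
```

```bash
python3 - <<'E'
from h import *; from station import camera
plan(.4875,-.33,.38,1.358)
s=camera("side")["pixels"][:,:,::-1];t=camera("top")["pixels"][:,:,::-1];cv2.imwrite("pics/side8.png",s);cv2.imwrite("pics/top8.png",t)
a=cv2.imread("pics/side0.png"); print(np.abs(s[300:380,290:360].astype(int)-a[300:380,290:360]).mean(),np.abs(t[230:290,400:470].astype(int)-cv2.imread("pics/top0.png")[230:290,400:470]).mean())
R=lambda im,f:cv2.resize(im,None,fx=f,fy=f,interpolation=cv2.INTER_CUBIC)
o=np.zeros((500,800,3),np.uint8); o[:400,:400]=R(s[160:260,250:350],4); o[:400,400:]=R(t[180:280,360:460],4); cv2.imwrite("pics/d8.png",o)
E
```

```text
t 36.40 pos [0.5714 0.0175 0.4071] yaw 1.3546 F [-0.2 -0.4 -0.8] w 0.0561 | az -0.04 tx -11.91 ty -0.29 tz 0.90
3.428154761904762 2.8067460317460315
```

View pics/d8.png

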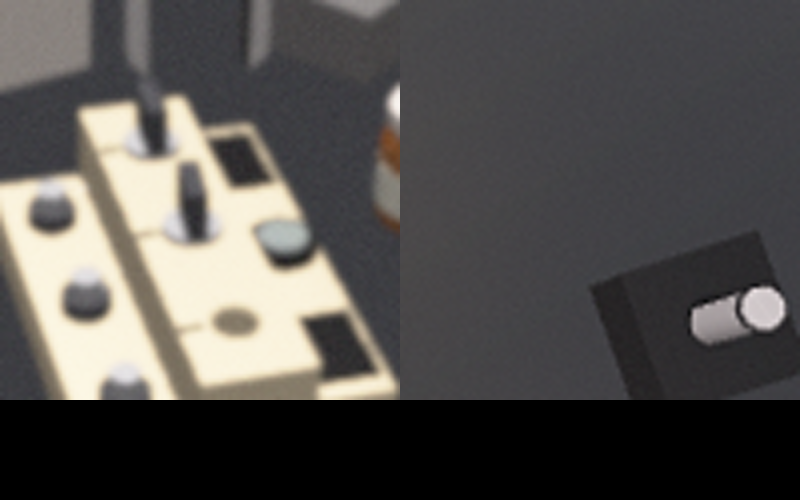

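Both bolts sit flat (side flanges at crop (152,140) and (193,228)), and the stand hasn't moved. On to the probe.

>>> {"name": "apply_moves", "arguments": {
  "increments": [
    {"tx": -0.9,"ty": -0.03,"tz": 0,"ax": 0,"ay": 0,"az": 0},
    {"tx": -1,"ty": -0.03,"tz": 0,"ax": 0,"ay": 0,"az": 0},
    {"tx": -1,"ty": -0.03,"tz": 0,"ax": 0,"ay": 0,"az": 0},
    {"tx": -1,"ty": -0.03,"tz": 0.1,"ax": 0,"ay": 0,"az": 0},
    {"tx": -1,"ty": -0.03,"tz": 0.1,"ax": 0,"ay": 0,"az": 0},
    {"tx": -1,"ty": -0.03,"tz": 0.1,"ax": 0,"ay": 0,"az": 0},
    {"tx": -1,"ty": -0.03,"tz": 0.1,"ax": 0,"ay": 0,"az": 0},
    {"tx": -1,"ty": -0.02,"tz": 0.1,"ax": 0,"ay": 0,"az": 0},
    {"tx": -1,"ty": -0.02,"tz": 0.1,"ax": 0,"ay": 0,"az": 0},
    {"tx": -1,"ty": -0.02,"tz": 0.1,"ax": 0,"ay": 0,"az": 0},
    {"tx": -1,"ty": -0.02,"tz": 0.1,"ax": 0,"ay": 0,"az": 0},
    {"tx": -1,"ty": 0,"tz": 0.1,"ax": 0,"ay": 0,"az": 0}
  ]
}}

```text
time_s: 38.0
ee_pos: [0.4859, -0.3302, 0.3758]
eef_rot: [-3.14, -0.001, 1.354]
force: [0.2, -0.0, -0.2]
grip_width: 0.0565
grip_force: 0.0
```

>>> {"name": "apply_moves", "arguments": {
  "increments": [
    {"tx": 0,"ty": 0,"tz": 0,"ax": 0,"ay": 0,"az": 0},
    {"tx": 0,"ty": 0,"tz": 0,"ax": 0,"ay": 0,"az": 0}
  ]
}}

```text
time_s: 38.25
ee_pos: [0.4864, -0.3287, 0.3765]
eef_rot: [-3.141, -0.001, 1.354]
force: [-0.0, 0.6, 0.3]
grip_width: 0.0567
grip_force: 0.0
```

```bash
python3 - <<'E'
from h import *; from station import camera
plan(.4875,-.33,.305,1.358)
s=camera("side")["pixels"][:,:,::-1];cv2.imwrite("pics/side9.png",s)
a=cv2.imread("pics/side0.png"); print(np.abs(s[330:380,290:360].astype(int)-a[330:380,290:360]).mean())
cv2.imwrite("pics/top9.png",camera("top")["pixels"][:,:,::-1])
E
```

```text
t 38.25 pos [ 0.4864 -0.3287  0.3765] yaw 1.3542 F [-0.   0.6  0.3] w 0.0567 | az -0.04 tx -0.03 ty 0.05 tz 2.38
16.29438095238095
```

```bash
python3 - <<'E'
from h import *
s=cv2.imread("pics/side9.png");t=cv2.imread("pics/top9.png");a=cv2.imread("pics/side0.png")
R=lambda im,f:cv2.resize(im,None,fx=f,fy=f,interpolation=cv2.INTER_CUBIC)
cv2.imwrite("pics/d9.png",np.hstack([R(s[270:390,270:370],4),R(a[270:390,270:370],4)]))
E
```

```text
(no output)
```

View pics/d9.png

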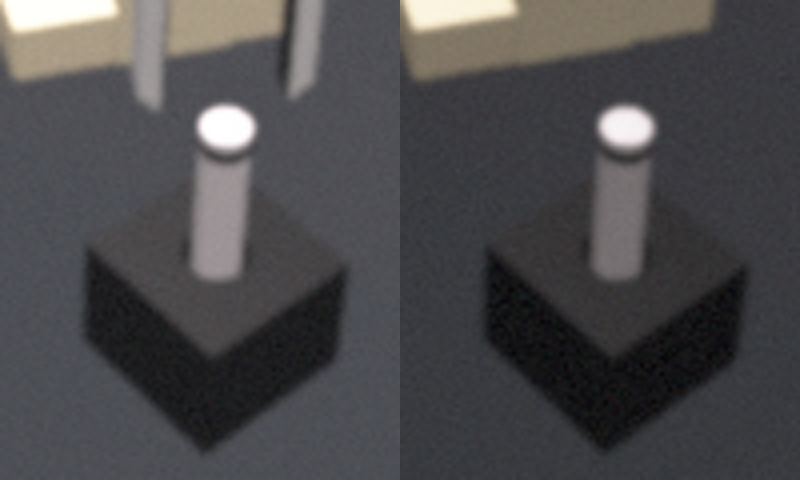

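>>> {"name": "apply_moves", "arguments": {
  "increments": [
    {"tx": -0.03,"ty": 0.04,"tz": 0.3,"ax": 0,"ay": 0,"az": 0},
    {"tx": 0,"ty": 0,"tz": 0.5,"ax": 0,"ay": 0,"az": 0},
    {"tx": 0,"ty": 0,"tz": 0.5,"ax": 0,"ay": 0,"az": 0},
    {"tx": 0,"ty": 0,"tz": 0.5,"ax": 0,"ay": 0,"az": 0},
    {"tx": 0,"ty": 0,"tz": 0.4,"ax": 0,"ay": 0,"az": 0},
    {"tx": 0,"ty": 0,"tz": 0.18,"ax": 0,"ay": 0,"az": 0},
    {"tx": 0,"ty": 0,"tz": 0,"ax": 0,"ay": 0,"az": 0}
  ]
}}

```text
time_s: 39.22
ee_pos: [0.4873, -0.3305, 0.3055]
eef_rot: [-3.141, -0.0, 1.354]
force: [0.0, 0.6, -0.4]
grip_width: 0.0564
grip_force: 0.0
```

>>> {"name": "apply_moves", "arguments": {
  "increments": [
    {"tx": 0,"ty": 0,"tz": 0,"ax": 0,"ay": 0,"az": 0},
    {"tx": 0,"ty": 0,"tz": 0,"ax": 0,"ay": 0,"az": 0},
    {"tx": 0,"ty": 0,"tz": 0,"ax": 0,"ay": 0,"az": 0},
    {"tx": 0,"ty": 0,"tz": 0,"ax": 0,"ay": 0,"az": 0},
    {"tx": 0,"ty": 0,"tz": 0,"ax": 0,"ay": 0,"az": 0}
  ],
  "jaw": 1,
  "force": 40
}}

```text
time_s: 39.85
ee_pos: [0.4873, -0.3304, 0.3058]
eef_rot: [3.141, 0.0, 1.354]
force: [0.3, -1.1, 0.9]
grip_width: 0.0237
grip_force: 40.0
```

>>> {"name": "apply_moves", "arguments": {
  "increments": [
    {"tx": 0,"ty": 0,"tz": -0.3,"ax": 0,"ay": 0,"az": 0},
    {"tx": 0,"ty": 0,"tz": -0.6,"ax": 0,"ay": 0,"az": 0},
    {"tx": 0,"ty": 0,"tz": -0.8,"ax": 0,"ay": 0,"az": 0},
    {"tx": 0,"ty": 0,"tz": -0.8,"ax": 0,"ay": 0,"az": 0},
    {"tx": 0,"ty": 0,"tz": -0.8,"ax": 0,"ay": 0,"az": 0},
    {"tx": 0,"ty": 0,"tz": -0.7,"ax": 0,"ay": 0,"az": 0},
    {"tx": 0,"ty": 0,"tz": -0.4,"ax": 0,"ay": 0,"az": 0},
    {"tx": 0,"ty": 0,"tz": 0,"ax": 0,"ay": 0,"az": 0}
  ]
}}

```text
time_s: 40.85
ee_pos: [0.4871, -0.3303, 0.4387]
eef_rot: [3.14, 0.001, 1.354]
force: [0.0, -0.2, -1.6]
grip_width: 0.0236
grip_force: 40.0
```

```bash
python3 - <<'E'
from h import *; from station import camera
plan(.5139,.1187,.40,1.354)
cv2.imwrite("pics/side10.png",camera("side")["pixels"][:,:,::-1])
E
```

```text
t 40.85 pos [ 0.4871 -0.3303  0.4387] yaw 1.3540 F [ 0.  -0.2 -1.6] w 0.0236 | az 0.00 tx 14.81 ty -2.35 tz 1.29
```

>>> {"name": "apply_moves", "arguments": {
  "increments": [
    {"tx": 0.98,"ty": -0.16,"tz": 0,"ax": 0,"ay": 0,"az": 0},
    {"tx": 0.98,"ty": -0.16,"tz": 0,"ax": 0,"ay": 0,"az": 0},
    {"tx": 0.98,"ty": -0.16,"tz": 0,"ax": 0,"ay": 0,"az": 0},
    {"tx": 0.98,"ty": -0.16,"tz": 0,"ax": 0,"ay": 0,"az": 0},
    {"tx": 0.98,"ty": -0.16,"tz": 0,"ax": 0,"ay": 0,"az": 0},
    {"tx": 0.98,"ty": -0.16,"tz": 0,"ax": 0,"ay": 0,"az": 0},
    {"tx": 0.98,"ty": -0.16,"tz": 0,"ax": 0,"ay": 0,"az": 0},
    {"tx": 0.98,"ty": -0.16,"tz": 0,"ax": 0,"ay": 0,"az": 0},
    {"tx": 0.98,"ty": -0.16,"tz": 0,"ax": 0,"ay": 0,"az": 0},
    {"tx": 0.98,"ty": -0.16,"tz": 0,"ax": 0,"ay": 0,"az": 0},
    {"tx": 0.98,"ty": -0.15,"tz": 0,"ax": 0,"ay": 0,"az": 0}
  ]
}}

```text
time_s: 42.28
ee_pos: [0.5055, -0.0023, 0.4368]
eef_rot: [-3.14, 0.0, 1.354]
force: [-0.3, -0.5, -2.3]
grip_width: 0.0232
grip_force: 40.0
```

>>> {"name": "apply_moves", "arguments": {
  "increments": [
    {"tx": 0.98,"ty": -0.15,"tz": 0,"ax": 0,"ay": 0,"az": 0},
    {"tx": 0.98,"ty": -0.15,"tz": 0,"ax": 0,"ay": 0,"az": 0},
    {"tx": 0.98,"ty": -0.15,"tz": 0,"ax": 0,"ay": 0,"az": 0},
    {"tx": 0.98,"ty": -0.15,"tz": 0,"ax": 0,"ay": 0,"az": 0},
    {"tx": 0,"ty": 0,"tz": 0.7,"ax": 0,"ay": 0,"az": 0},
    {"tx": 0,"ty": 0,"tz": 0.6,"ax": 0,"ay": 0,"az": 0},
    {"tx": 0,"ty": 0,"tz": 0,"ax": 0,"ay": 0,"az": 0}
  ]
}}

```text
time_s: 43.15
ee_pos: [0.5131, 0.1154, 0.3969]
eef_rot: [-3.138, 0.001, 1.354]
force: [0.6, -0.5, -0.4]
grip_width: 0.0237
grip_force: 40.0
```

```bash
python3 - <<'E'
from h import *; from station import camera
plan(.5139,.1187,.375,1.354)
s=camera("side")["pixels"][:,:,::-1];cv2.imwrite("pics/side11.png",s)
print(proj("side",[[.5139,.1187,.066],[.5147,.1187,.0993]]))
g=s.max(2).astype(int); a=cv2.imread("pics/side0.png").max(2).astype(int)
print((g-a)[180:206:2,250:280])
E
```

```text
t 43.15 pos [0.5131 0.1154 0.3969] yaw 1.3541 F [ 0.6 -0.5 -0.4] w 0.0237 | az 0.00 tx 0.11 ty 0.00 tz 0.73
[[262.34733076 206.3973199 ]
 [262.4938291  195.63512635]]
[[  1  -2  -3  -4  -5 -11 -11 -14 -15 -13 -10  -4  -6  -8   0  -9 -15 -36
  -32 -24 -23 -11  -8   1  -7   2  -2  -1   3   5]
 [-25 -33 -38 -44 -48 -41 -29 -14  -4  11  22  28  34  40  43  36  25   4
   -1  -3   3   2   0   0   1   1  -5   5   1  -5]
 [-46 -43 -41 -34 -27 -15   3  29  45  53  56  53  54  54  51  48  28  16
    1   0   1   3   0   4   0   2  -4   0   1   0]
 [ -7  -6   3  -1  -2   5  22  38  51  63  59  56  58  58  53  47  28  13
    2   2   5   0   0   4  -1  -1   2   5   3   2]
 [  3   1   2   1   5   5  21  40  51  56  57  57  59  57  58  47  25   9
   -1   0   5   2   1   2   1   2   1   2   1   1]
 [  6   0  -1   0   2   0   9  30  36  50  54  60  55  58  42  28  15   6
   -2   3   1   0   1   0   1   0   3   1   1   1]
 [  2  -4  -7   1  -6   4   3   2  13  31  42  49  45  29  17   1   4  -1
    7   4  -3   4   2   1   0   1   2   1   1   0]
 [  0   3  -4   2  -2  -3   0   4   7  16  36  48  44  31  12  -1  -2  -5
    0   3   2   4   0   2   2   0   0   1   0   1]
 [  0   1  -2  -2   1   4   7  -3   3  21  43  49  48  31  10   7  -2   5
    4  -1   6  -1   2   2   2   2   2   3   0  -5]
 [  7   0   3  -3   4   7  -2   1   6  12  24  34  35  20   5   3   0   0
    3   1   8   1   5   7   4   1   1   2   1  -2]
 [  4   4   4   1   0   2   4  -3  -1   0   2   7   6   1   7   2   3  -7
    0   4   6   2   2   2   4   4   2   0   1   2]
 [  1   0   0   0  -1   0  -1   6   1  -1   7  -1  -1   2   2   1   1   0
   -1   1   1   2   3   2   2   1   2   1   1   1]
 [  4   5   4   4   4  -1  -2   3   3   1   3   4   3  -2   2   5   2   4
    1   5   5   2  -1   0   1   5  -1   3   3   2]]
```

>>> {"name": "apply_moves", "arguments": {
  "increments": [
    {"tx": 0.1,"ty": 0.05,"tz": 0,"ax": 0,"ay": 0,"az": 0},
    {"tx": 0,"ty": 0,"tz": 0.4,"ax": 0,"ay": 0,"az": 0},
    {"tx": 0,"ty": 0,"tz": 0.4,"ax": 0,"ay": 0,"az": 0},
    {"tx": 0,"ty": 0,"tz": 0.1,"ax": 0,"ay": 0,"az": 0},
    {"tx": 0,"ty": 0,"tz": 0,"ax": 0,"ay": 0,"az": 0},
    {"tx": 0,"ty": 0,"tz": 0,"ax": 0,"ay": 0,"az": 0}
  ]
}}

```text
time_s: 43.95
ee_pos: [0.5154, 0.1181, 0.372]
eef_rot: [3.141, -0.0, 1.354]
force: [-1.0, -0.2, -0.8]
grip_width: 0.0234
grip_force: 40.0
```

```bash
python3 - <<'E'
from h import *
plan(.515,.1187,.3616,1.354)
E
```

```text
t 43.95 pos [0.5154 0.1181 0.372 ] yaw 1.3540 F [-1.  -0.2 -0.8] w 0.0234 | az 0.00 tx 0.02 ty -0.02 tz 0.35
```

>>> {"name": "apply_moves", "arguments": {
  "increments": [
    {"tx": 0,"ty": 0,"tz": 0.15,"ax": 0,"ay": 0,"az": 0},
    {"tx": 0,"ty": 0,"tz": 0.08,"ax": 0,"ay": 0,"az": 0},
    {"tx": 0,"ty": 0,"tz": 0,"ax": 0,"ay": 0,"az": 0},
    {"tx": 0,"ty": 0,"tz": 0,"ax": 0,"ay": 0,"az": 0}
  ]
}}

```text
time_s: 44.45
ee_pos: [0.5154, 0.118, 0.3649]
eef_rot: [3.141, -0.0, 1.354]
force: [1.3, 0.3, 0.3]
grip_width: 0.0234
grip_force: 40.0
```

```bash
python3 - <<'E'
from h import *
plan(.515,.1187,.3616,1.354)
E
```

```text
t 44.45 pos [0.5154 0.118  0.3649] yaw 1.3540 F [1.3 0.3 0.3] w 0.0234 | az -0.00 tx 0.02 ty -0.02 tz 0.11
```

>>> {"name": "apply_moves", "arguments": {
  "increments": [
    {"tx": 0,"ty": 0,"tz": 0.06,"ax": 0,"ay": 0,"az": 0},
    {"tx": 0,"ty": 0,"tz": 0.05,"ax": 0,"ay": 0,"az": 0},
    {"tx": 0,"ty": 0,"tz": 0,"ax": 0,"ay": 0,"az": 0},
    {"tx": 0,"ty": 0,"tz": 0,"ax": 0,"ay": 0,"az": 0}
  ]
}}

```text
time_s: 44.95
ee_pos: [0.5154, 0.118, 0.3615]
eef_rot: [3.141, -0.0, 1.354]
force: [-0.1, 0.5, 2.0]
grip_width: 0.0234
grip_force: 40.0
```

```bash
python3 - <<'E'
from h import *; from station import camera, get_obs
f=[]
for i in range(8): camera("side") if i else cv2.imwrite("pics/side12.png",camera("side")["pixels"][:,:,::-1]); f.append(get_obs()["force"][2])
print(np.mean(f),np.std(f)); plan(.515,.1187,.3616,1.354)
g=cv2.imread("pics/side12.png").max(2).astype(int); a=cv2.imread("pics/side0.png").max(2).astype(int)
print(a[200:222,256:270]); print(g[200:222,256:270])
E
```

```text
1.826811222203194 0.5107975193211598
t 45.35 pos [0.5154 0.118  0.3615] yaw 1.3540 F [ 0.8 -0.1  2. ] w 0.0230 | az -0.00 tx 0.02 ty -0.02 tz -0.00
[[ 62  65  64  65  64  63  63  64  58  62  63  68  66  80]
 [ 64  63  64  63  67  64  66  63  66  68  62  66  67  82]
 [ 64  60  64  65  62  69  68  68  72  75  78  88  93  96]
 [ 70  72  78  82  87  88  99 110 120 130 141 144 148 142]
 [118 126 129 130 130 134 151 172 186 194 204 211 214 198]
 [187 198 196 191 185 183 194 209 220 227 235 238 240 234]
 [235 236 233 224 215 212 213 219 223 229 236 244 245 243]
 [245 244 237 226 216 215 215 217 215 216 228 240 245 246]
 [246 242 227 208 198 198 201 206 196 188 204 229 242 246]
 [244 230 197 166 160 166 171 170 163 149 161 202 233 243]
 [237 205 156 123 120 125 124 129 125 115 123 162 212 236]
 [229 183 127 104 102 107 104 106 104 102 104 127 183 228]
 [223 169 115  99  99 101 101 100 102  98  97 112 164 220]
 [220 158 105  93  93  97  99  97  94  90  94 104 153 220]
 [219 152  95  81  81  85  87  88  88  80  79  89 151 220]
 [222 160  95  67  64  71  75  72  65  66  66  95 159 222]
 [232 18
[... 945 characters left out ...]
2 168 159 169 175 176 176 173 161 151 168 214 239]
 [232 184 135 120 134 147 149 151 143 130 116 130 185 230]
 [224 168 117 102 107 113 118 118 112 106 100 115 163 225]
 [219 160 108  92  98 101 104 101  99  93  92 105 156 221]
 [219 153  97  77  81  87  89  87  86  81  78  95 151 220]
 [222 163 100  69  68  69  69  70  68  64  65  95 162 224]
 [232 192 134  87  67  59  62  59  58  68  93 137 193 234]
 [243 227 189 146 119 100  93  94 100 122 154 196 231 243]
 [247 243 232 212 190 168 157 156 171 194 220 235 245 248]
 [249 248 246 242 236 227 222 224 230 237 243 246 249 249]
 [249 249 249 248 247 245 245 245 246 247 248 249 249 249]
 [250 249 249 249 249 249 248 249 249 249 249 249 250 249]]
```

>>> {"name": "apply_moves", "arguments": {
  "increments": [
    {"tx": 0,"ty": 0,"tz": -0.3,"ax": 0,"ay": 0,"az": 0},
    {"tx": 0,"ty": 0,"tz": -0.6,"ax": 0,"ay": 0,"az": 0},
    {"tx": 0,"ty": 0,"tz": 0,"ax": 0,"ay": 0,"az": 0}
  ]
}}

```text
time_s: 45.72
ee_pos: [0.5154, 0.118, 0.3896]
eef_rot: [3.14, -0.001, 1.354]
force: [-0.0, -0.5, -1.6]
grip_width: 0.0233
grip_force: 40.0
```

```bash
python3 - <<'E'
from h import *
plan(.5062,.0239,.372,1.354)
E
```

```text
t 45.73 pos [0.5154 0.118  0.3896] yaw 1.3540 F [-0.  -0.5 -1.6] w 0.0233 | az 0.00 tx -3.13 ty 0.38 tz 0.59
```

>>> {"name": "apply_moves", "arguments": {
  "increments": [
    {"tx": -0.63,"ty": 0.08,"tz": 0,"ax": 0,"ay": 0,"az": 0},
    {"tx": -0.63,"ty": 0.08,"tz": 0,"ax": 0,"ay": 0,"az": 0},
    {"tx": -0.63,"ty": 0.08,"tz": 0,"ax": 0,"ay": 0,"az": 0},
    {"tx": -0.63,"ty": 0.07,"tz": 0,"ax": 0,"ay": 0,"az": 0},
    {"tx": -0.61,"ty": 0.07,"tz": 0,"ax": 0,"ay": 0,"az": 0},
    {"tx": 0,"ty": 0,"tz": 0,"ax": 0,"ay": 0,"az": 0},
    {"tx": 0,"ty": 0,"tz": 0.3,"ax": 0,"ay": 0,"az": 0},
    {"tx": 0,"ty": 0,"tz": 0.27,"ax": 0,"ay": 0,"az": 0},
    {"tx": 0,"ty": 0,"tz": 0,"ax": 0,"ay": 0,"az": 0},
    {"tx": 0,"ty": 0,"tz": 0,"ax": 0,"ay": 0,"az": 0}
  ]
}}

```text
time_s: 46.98
ee_pos: [0.5064, 0.0241, 0.3714]
eef_rot: [-3.142, 0.0, 1.354]
force: [-0.6, 0.3, -1.1]
grip_width: 0.0233
grip_force: 40.0
```

```bash
python3 - <<'E'
from h import *
plan(.5062,.0239,.3616,1.354)
E
```

```text
t 46.98 pos [0.5064 0.0241 0.3714] yaw 1.3544 F [-0.6  0.3 -1.1] w 0.0233 | az 0.00 tx -0.01 ty -0.00 tz 0.33
```

>>> {"name": "apply_moves", "arguments": {
  "increments": [
    {"tx": 0,"ty": 0,"tz": 0.13,"ax": 0,"ay": 0,"az": 0},
    {"tx": 0,"ty": 0,"tz": 0.1,"ax": 0,"ay": 0,"az": 0},
    {"tx": 0,"ty": 0,"tz": 0.1,"ax": 0,"ay": 0,"az": 0},
    {"tx": 0,"ty": 0,"tz": 0,"ax": 0,"ay": 0,"az": 0},
    {"tx": 0,"ty": 0,"tz": 0,"ax": 0,"ay": 0,"az": 0}
  ]
}}

```text
time_s: 47.6
ee_pos: [0.5063, 0.0239, 0.3616]
eef_rot: [3.141, -0.0, 1.354]
force: [-0.4, 0.1, 2.1]
grip_width: 0.0233
grip_force: 40.0
```

```bash
python3 - <<'E'
from h import *; from station import camera, get_obs
f=[]
for i in range(8): camera("side") if i else cv2.imwrite("pics/side13.png",camera("side")["pixels"][:,:,::-1]); f.append(get_obs()["force"][2])
print(np.mean(f)); plan(.5062,.0239,.3616,1.354)
g=cv2.imread("pics/side13.png").max(2).astype(int)
print(g[226:236,263:280])
E
```

```text
1.5322573392679
t 48.00 pos [0.5063 0.0239 0.3615] yaw 1.3540 F [ 0.3 -0.4  0.9] w 0.0233 | az -0.00 tx 0.00 ty -0.00 tz -0.00
[[250 251 251 250 250 247 229 185 154 180 230 247 250 250 249 241 216]
 [251 251 251 251 250 247 229 186 148 175 227 245 249 250 250 246 229]
 [251 251 250 251 249 244 225 179 147 168 220 241 247 249 249 248 239]
 [251 251 249 247 244 237 217 177 150 169 209 233 241 245 249 248 244]
 [251 250 246 236 226 221 213 193 176 184 208 219 224 231 241 248 247]
 [251 247 234 201 182 193 205 203 198 201 200 197 187 197 227 243 247]
 [250 243 217 157 135 156 177 187 185 181 178 163 152 161 201 237 247]
 [250 239 199 139 113 122 136 144 147 144 140 126 129 137 187 234 247]
 [249 238 191 127  99 106 111 111 114 115 112 105 108 118 169 228 247]
 [249 236 186 120  93  96  98 100 102 101  99  96  93 106 160 227 248]]
```

>>> {"name": "apply_moves", "arguments": {
  "increments": [
    {"tx": 0,"ty": 0,"tz": -0.3,"ax": 0,"ay": 0,"az": 0},
    {"tx": 0,"ty": 0,"tz": -0.6,"ax": 0,"ay": 0,"az": 0},
    {"tx": 0,"ty": 0,"tz": 0,"ax": 0,"ay": 0,"az": 0}
  ]
}}

```text
time_s: 48.38
ee_pos: [0.5063, 0.0239, 0.3895]
eef_rot: [3.14, -0.0, 1.354]
force: [0.0, -0.0, -1.7]
grip_width: 0.0236
grip_force: 40.0
```

```bash
python3 - <<'E'
from h import *
plan(.4972,-.0705,.372,1.354)
E
```

```text
t 48.38 pos [0.5063 0.0239 0.3895] yaw 1.3540 F [ 0.  -0.  -1.7] w 0.0236 | az 0.00 tx -3.14 ty 0.38 tz 0.58
```

Mid stud pressed about 5 mm, tip centred. Now the right one.

>>> {"name": "apply_moves", "arguments": {
  "increments": [
    {"tx": -0.63,"ty": 0.08,"tz": 0,"ax": 0,"ay": 0,"az": 0},
    {"tx": -0.63,"ty": 0.08,"tz": 0,"ax": 0,"ay": 0,"az": 0},
    {"tx": -0.63,"ty": 0.08,"tz": 0,"ax": 0,"ay": 0,"az": 0},
    {"tx": -0.63,"ty": 0.07,"tz": 0,"ax": 0,"ay": 0,"az": 0},
    {"tx": -0.62,"ty": 0.07,"tz": 0,"ax": 0,"ay": 0,"az": 0},
    {"tx": 0,"ty": 0,"tz": 0,"ax": 0,"ay": 0,"az": 0},
    {"tx": 0,"ty": 0,"tz": 0.3,"ax": 0,"ay": 0,"az": 0},
    {"tx": 0,"ty": 0,"tz": 0.27,"ax": 0,"ay": 0,"az": 0},
    {"tx": 0,"ty": 0,"tz": 0,"ax": 0,"ay": 0,"az": 0},
    {"tx": 0,"ty": 0,"tz": 0,"ax": 0,"ay": 0,"az": 0}
  ]
}}

```text
time_s: 49.62
ee_pos: [0.4973, -0.0704, 0.3714]
eef_rot: [3.142, -0.0, 1.354]
force: [-0.1, 0.1, -1.4]
grip_width: 0.0232
grip_force: 40.0
```

```bash
python3 - <<'E'
from h import *
plan(.4972,-.0705,.3616,1.354)
E
```

```text
t 49.62 pos [ 0.4973 -0.0704  0.3714] yaw 1.3543 F [-0.1  0.1 -1.4] w 0.0232 | az 0.00 tx -0.00 ty -0.00 tz 0.33
```

>>> {"name": "apply_moves", "arguments": {
  "increments": [
    {"tx": 0,"ty": 0,"tz": 0.13,"ax": 0,"ay": 0,"az": 0},
    {"tx": 0,"ty": 0,"tz": 0.1,"ax": 0,"ay": 0,"az": 0},
    {"tx": 0,"ty": 0,"tz": 0.1,"ax": 0,"ay": 0,"az": 0},
    {"tx": 0,"ty": 0,"tz": 0,"ax": 0,"ay": 0,"az": 0},
    {"tx": 0,"ty": 0,"tz": 0,"ax": 0,"ay": 0,"az": 0}
  ]
}}

```text
time_s: 50.25
ee_pos: [0.4972, -0.0706, 0.3616]
eef_rot: [3.141, -0.0, 1.354]
force: [0.4, 0.1, 1.7]
grip_width: 0.0238
grip_force: 40.0
```

```bash
python3 - <<'E'
from h import *; from station import camera, get_obs
f=[]
for i in range(8): camera("side") if i else cv2.imwrite("pics/side14.png",camera("side")["pixels"][:,:,::-1]); f.append(get_obs()["force"][2])
print(np.mean(f)); plan(.4972,-.0705,.3616,1.354)
E
```

```text
2.1230257747716044
t 50.65 pos [ 0.4972 -0.0706  0.3615] yaw 1.3540 F [ 1.3 -1.1  2.1] w 0.0234 | az 0.00 tx 0.00 ty -0.00 tz -0.00
```

>>> {"name": "apply_moves", "arguments": {
  "increments": [
    {"tx": 0,"ty": 0,"tz": -0.3,"ax": 0,"ay": 0,"az": 0},
    {"tx": 0,"ty": 0,"tz": -0.7,"ax": 0,"ay": 0,"az": 0},
    {"tx": 0,"ty": 0,"tz": -0.9,"ax": 0,"ay": 0,"az": 0},
    {"tx": 0,"ty": 0,"tz": 0,"ax": 0,"ay": 0,"az": 0}
  ]
}}

```text
time_s: 51.15
ee_pos: [0.4971, -0.0706, 0.4201]
eef_rot: [3.139, 0.0, 1.354]
force: [-0.4, 1.0, -1.3]
grip_width: 0.0232
grip_force: 40.0
```

```bash
python3 - <<'E'
from h import *; from station import camera
cv2.imwrite("pics/side15.png",camera("side")["pixels"][:,:,::-1]);cv2.imwrite("pics/top15.png",camera("top")["pixels"][:,:,::-1])
a,b=cv2.imread("pics/side10.png"),cv2.imread("pics/side15.png"); t0,t1=cv2.imread("pics/top8.png"),cv2.imread("pics/top15.png")
edge=lambda i:(cv2.GaussianBlur(i,(3,3),0).max(2)<42).astype(np.uint8)
for n,p,q,(y0,y1,x0,x1) in(("side",cv2.imread("pics/side0.png"),b,(330,385,285,365)),("top",t0,t1,(235,290,400,465))):
    P=p[y0:y1,x0:x1].max(2).astype(np.float32);Q=q[y0:y1,x0:x1].max(2).astype(np.float32)
    print(n,cv2.phaseCorrelate(P,Q))
plan(.4873,-.3304,.40,1.354)
E
```

```text
side ((-0.21978080148085866, -2.0672403200176603), 0.18895815213521322)
top ((-0.04269494852982092, -0.06737314329974708), 0.374936901640009)
t 51.25 pos [ 0.497  -0.0705  0.4177] yaw 1.3540 F [ 0.6  0.2 -1.8] w 0.0235 | az -0.00 tx -8.53 ty 1.55 tz 0.59
```

```bash
python3 - <<'E'
from h import *
b=cv2.imread("pics/side15.png").max(2); 
for n in("side10","side0"):
    a=cv2.imread(f"pics/{n}.png").max(2)
    T=a[345:385,290:360]; r=cv2.matchTemplate(b,T,cv2.TM_CCOEFF_NORMED); print(n,cv2.minMaxLoc(r)[1:4:2])
a=cv2.imread("pics/top8.png").max(2); c=cv2.imread("pics/top15.png").max(2)
for T,o in((a[240:290,405:432],(405,240)),):
    r=cv2.matchTemplate(c,T,cv2.TM_CCOEFF_NORMED); print(o,cv2.minMaxLoc(r)[1:4:2])
E
```

```text
side10 (0.9849732518196106, (290, 345))
side0 (0.9779593348503113, (290, 345))
(405, 240) (0.9870795607566833, (405, 240))
```

>>> {"name": "apply_moves", "arguments": {
  "increments": [
    {"tx": -0.78,"ty": 0.14,"tz": -0.05,"ax": 0,"ay": 0,"az": 0},
    {"tx": -0.78,"ty": 0.14,"tz": 0,"ax": 0,"ay": 0,"az": 0},
    {"tx": -0.78,"ty": 0.14,"tz": 0,"ax": 0,"ay": 0,"az": 0},
    {"tx": -0.78,"ty": 0.14,"tz": 0,"ax": 0,"ay": 0,"az": 0},
    {"tx": -0.78,"ty": 0.14,"tz": 0,"ax": 0,"ay": 0,"az": 0},
    {"tx": -0.78,"ty": 0.14,"tz": 0,"ax": 0,"ay": 0,"az": 0},
    {"tx": -0.78,"ty": 0.14,"tz": 0,"ax": 0,"ay": 0,"az": 0},
    {"tx": -0.77,"ty": 0.14,"tz": 0,"ax": 0,"ay": 0,"az": 0},
    {"tx": -0.77,"ty": 0.14,"tz": 0,"ax": 0,"ay": 0,"az": 0},
    {"tx": -0.77,"ty": 0.14,"tz": 0,"ax": 0,"ay": 0,"az": 0},
    {"tx": -0.76,"ty": 0.14,"tz": 0,"ax": 0,"ay": 0,"az": 0},
    {"tx": 0,"ty": 0,"tz": 0,"ax": 0,"ay": 0,"az": 0}
  ]
}}

```text
time_s: 52.75
ee_pos: [0.487, -0.332, 0.4195]
eef_rot: [-3.141, -0.0, 1.352]
force: [0.1, 0.3, -0.8]
grip_width: 0.0233
grip_force: 40.0
```

```bash
python3 - <<'E'
from h import *; from station import camera
plan(.4873,-.3304,.385,1.354)
b=camera("side")["pixels"].max(2); cv2.imwrite("pics/side16.png",b)
a=cv2.imread("pics/side0.png").max(2)
T=a[345:385,290:360]; r=cv2.matchTemplate(b,T,cv2.TM_CCOEFF_NORMED); print(cv2.minMaxLoc(r)[1:4:2])
E
```

```text
t 52.75 pos [ 0.487  -0.332   0.4195] yaw 1.3524 F [ 0.1  0.3 -0.8] w 0.0233 | az -0.02 tx 0.05 ty -0.00 tz 1.15
(0.9833943843841553, (290, 345))
```

Stand is still in place; fine-align and descend.

>>> {"name": "apply_moves", "arguments": {
  "increments": [
    {"tx": 0.05,"ty": 0,"tz": 0.5,"ax": 0,"ay": 0,"az": 0},
    {"tx": 0,"ty": 0,"tz": 0.5,"ax": 0,"ay": 0,"az": 0},
    {"tx": 0,"ty": 0,"tz": 0,"ax": 0,"ay": 0,"az": 0},
    {"tx": 0,"ty": 0,"tz": 0,"ax": 0,"ay": 0,"az": 0}
  ]
}}

```text
time_s: 53.3
ee_pos: [0.4877, -0.3288, 0.3902]
eef_rot: [3.141, 0.0, 1.354]
force: [-0.7, -0.2, -0.5]
grip_width: 0.0235
grip_force: 40.0
```

```bash
python3 - <<'E'
from h import *
plan(.4873,-.3304,.3056,1.354)
E
```

```text
t 53.30 pos [ 0.4877 -0.3288  0.3902] yaw 1.3542 F [-0.7 -0.2 -0.5] w 0.0235 | az 0.00 tx -0.05 ty -0.00 tz 2.82
```

>>> {"name": "apply_moves", "arguments": {
  "increments": [
    {"tx": -0.05,"ty": 0,"tz": 0,"ax": 0,"ay": 0,"az": 0},
    {"tx": 0,"ty": 0,"tz": 0.3,"ax": 0,"ay": 0,"az": 0},
    {"tx": 0,"ty": 0,"tz": 0.3,"ax": 0,"ay": 0,"az": 0},
    {"tx": 0,"ty": 0,"tz": 0.3,"ax": 0,"ay": 0,"az": 0},
    {"tx": 0,"ty": 0,"tz": 0.3,"ax": 0,"ay": 0,"az": 0},
    {"tx": 0,"ty": 0,"tz": 0.2,"ax": 0,"ay": 0,"az": 0},
    {"tx": 0,"ty": 0,"tz": 0,"ax": 0,"ay": 0,"az": 0},
    {"tx": 0,"ty": 0,"tz": 0,"ax": 0,"ay": 0,"az": 0}
  ]
}}

```text
time_s: 54.3
ee_pos: [0.4873, -0.3304, 0.3483]
eef_rot: [3.141, 0.0, 1.354]
force: [0.5, -0.2, -1.7]
grip_width: 0.0237
grip_force: 40.0
```

>>> {"name": "apply_moves", "arguments": {
  "increments": [
    {"tx": 0,"ty": 0,"tz": 0.1,"ax": 0,"ay": 0,"az": 0},
    {"tx": 0,"ty": 0,"tz": 0.1,"ax": 0,"ay": 0,"az": 0},
    {"tx": 0,"ty": 0,"tz": 0.1,"ax": 0,"ay": 0,"az": 0},
    {"tx": 0,"ty": 0,"tz": 0,"ax": 0,"ay": 0,"az": 0}
  ]
}}

```text
time_s: 54.8
ee_pos: [0.4872, -0.3304, 0.3386]
eef_rot: [-3.141, -0.0, 1.354]
force: [0.0, -0.1, -1.2]
grip_width: 0.0236
grip_force: 40.0
```

Handle entering freely. Lower to just above the floor (33 mm more).

>>> {"name": "apply_moves", "arguments": {
  "increments": [
    {"tx": 0,"ty": 0,"tz": 0.2,"ax": 0,"ay": 0,"az": 0},
    {"tx": 0,"ty": 0,"tz": 0.2,"ax": 0,"ay": 0,"az": 0},
    {"tx": 0,"ty": 0,"tz": 0.2,"ax": 0,"ay": 0,"az": 0},
    {"tx": 0,"ty": 0,"tz": 0.2,"ax": 0,"ay": 0,"az": 0},
    {"tx": 0,"ty": 0,"tz": 0.2,"ax": 0,"ay": 0,"az": 0},
    {"tx": 0,"ty": 0,"tz": 0.08,"ax": 0,"ay": 0,"az": 0},
    {"tx": 0,"ty": 0,"tz": 0,"ax": 0,"ay": 0,"az": 0},
    {"tx": 0,"ty": 0,"tz": 0,"ax": 0,"ay": 0,"az": 0}
  ]
}}

```text
time_s: 55.8
ee_pos: [0.4873, -0.3304, 0.3068]
eef_rot: [3.141, 0.0, 1.354]
force: [0.7, -0.1, -0.4]
grip_width: 0.0232
grip_force: 40.0
```

>>> {"name": "apply_moves", "arguments": {
  "increments": [
    {"tx": 0,"ty": 0,"tz": 0.02,"ax": 0,"ay": 0,"az": 0},
    {"tx": 0,"ty": 0,"tz": 0,"ax": 0,"ay": 0,"az": 0}
  ]
}}

```text
time_s: 56.05
ee_pos: [0.4873, -0.3304, 0.306]
eef_rot: [3.142, 0.0, 1.354]
force: [1.3, 0.6, -2.2]
grip_width: 0.0232
grip_force: 40.0
```

>>> {"name": "apply_moves", "arguments": {
  "increments": [
    {"tx": 0,"ty": 0,"tz": 0,"ax": 0,"ay": 0,"az": 0},
    {"tx": 0,"ty": 0,"tz": 0,"ax": 0,"ay": 0,"az": 0},
    {"tx": 0,"ty": 0,"tz": 0,"ax": 0,"ay": 0,"az": 0},
    {"tx": 0,"ty": 0,"tz": -0.5,"ax": 0,"ay": 0,"az": 0},
    {"tx": 0,"ty": 0,"tz": -1,"ax": 0,"ay": 0,"az": 0},
    {"tx": 0,"ty": 0,"tz": -1,"ax": 0,"ay": 0,"az": 0},
    {"tx": 0,"ty": 0,"tz": -1,"ax": 0,"ay": 0,"az": 0},
    {"tx": 0,"ty": 0,"tz": 0,"ax": 0,"ay": 0,"az": 0},
    {"tx": 0,"ty": 0,"tz": 0,"ax": 0,"ay": 0,"az": 0}
  ],
  "jaw": 0.4
}}

```text
time_s: 57.18
ee_pos: [0.4871, -0.3303, 0.4106]
eef_rot: [-3.141, -0.0, 1.354]
force: [-1.0, -0.1, 0.4]
grip_width: 0.0567
grip_force: 0.0
```

```bash
python3 - <<'E'
from h import *; from station import camera, get_obs
print(get_obs()["ee_pos"],get_obs()["grip_width"])
b=camera("side")["pixels"][:,:,::-1]; c=camera("top")["pixels"][:,:,::-1]; cv2.imwrite("pics/sideE.png",b); cv2.imwrite("pics/topE.png",c)
m=lambda I,T:tuple(np.round(cv2.minMaxLoc(cv2.matchTemplate(I,T,cv2.TM_CCOEFF_NORMED))[1:4:2][0:1],3))+cv2.minMaxLoc(cv2.matchTemplate(I,T,cv2.TM_CCOEFF_NORMED))[3]
a=cv2.imread("pics/side0.png"); t=cv2.imread("pics/top0.png")
print("probe side",m(b,a[295:345,310:345]),(310,295),"stand",m(b,a[345:385,290:360]))
print("jar",m(b,a[180:220,338:375]),(338,180),"beaker",m(b,a[215:268,372:415]),(372,215))
print("boltA flange vs side8",m(b,cv2.imread("pics/side8.png")[180:202,275:300]),(275,180))
print("boltB vs side8",m(b,cv2.imread("pics/side8.png")[197:224,285:312]),(285,197))
print("studs",[m(b,a[r-8:r+10,q-10:q+10])+(q-10,r-8) for q,r in((263,210),(271,233),(281,257))])
E
```

```text
[ 0.48713331 -0.33032592  0.41062289] 0.05667449919512848
probe side (np.float64(0.989), 309, 295) (310, 295) stand (np.float64(0.978), 290, 345)
jar (np.float64(0.883), 370, 249) (338, 180) beaker (np.float64(0.94), 372, 215) (372, 215)
boltA flange vs side8 (np.float64(0.993), 275, 180) (275, 180)
boltB vs side8 (np.float64(0.638), 275, 178) (285, 197)
studs [(np.float64(0.987), 253, 202, 253, 202), (np.float64(0.971), 271, 250, 261, 225), (np.float64(0.972), 271, 249, 271, 249)]
```

```bash
python3 - <<'E'
from h import *
c=cv2.imread("pics/topE.png"); t=cv2.imread("pics/top0.png"); t4=cv2.imread("pics/top4.png"); t5=cv2.imread("pics/top5.png")
def m(I,T): r=cv2.minMaxLoc(cv2.matchTemplate(I,T,cv2.TM_CCOEFF_NORMED)); return round(r[1],3),r[3]
for n,I,(x0,x1,y0,y1) in(("jar",t,(250,282,125,165)),("beaker",t,(325,362,128,168)),("boltA",t4,(245,270,205,232)),("rack",t5,(128,172,195,300)),("brown1",t,(185,207,240,264)),("brown2",t,(184,205,278,298)),("blue1",t,(88,118,254,274)),("blue2",t,(145,168,312,334))):
    print(n,m(c,I[y0:y1,x0:x1]),(x0,y0))
# bolt B seen from top: compare with bolt A patch
A=c[205:232,245:270]; r=cv2.matchTemplate(c[200:240,275:315],A,cv2.TM_CCOEFF_NORMED); print("B~A",cv2.minMaxLoc(r)[1],np.add(cv2.minMaxLoc(r)[3],(275,200)),"expect",(245+38,205+5))
print(proj("side",[[.487,-.33,.25],[.487,-.33,.35]]))
E
```

```text
jar (1.0, (250, 125)) (250, 125)
beaker (1.0, (325, 128)) (325, 128)
boltA (1.0, (245, 205)) (245, 205)
rack (0.955, (128, 195)) (128, 195)
brown1 (0.998, (185, 240)) (185, 240)
brown2 (0.998, (184, 278)) (184, 278)
blue1 (0.999, (88, 254)) (88, 254)
blue2 (0.999, (145, 312)) (145, 312)
B~A 0.9356580972671509 [284 210] expect (283, 210)
[[328.4738376  261.15401429]
 [331.98011168 214.56274827]]
```

All in place: the gripper only hid part of the side view. Handing in.

```bash
python3 -c "
from station import hand_in; print(hand_in())"
```

```text
the job is handed in; nothing more can be done
None
```

Handed in at about 57 s on the robot's clock (no score was returned): both bolts present are screwed flat into the left and middle wells, though I felt no clear end stop on either. All three studs were pressed about 5 mm from left to right, the probe is upright in its stand, and nothing else was disturbed; the rack was knocked aside mid-run while the arm was elsewhere.

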